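# Offer an open spring clip to the reference card on a copy board

### The job

Tip the copy board's leaf up on its stiff hinge until it stands upright, square to its base. Then pick up the orange-tipped spring clip by its handles, squeeze it wide open and bring its jaws around the bare side edge of the card and leaf (the edge without the black clip), about half-way up, one jaw in front and one behind, touching neither face. Finish holding it gaping there, so that I can slip the lot ticket under its jaw; leave the tape measure, wax jar and moulding where they are.

Things in the scene. Friction and masses are not known exactly. Their poses are not given: they have to be found in the camera images.
- board: Fixed base of the tilting copy board: grey slab 220 x 150 mm, top face 16 mm above the bench, origin at the centre of its underside. Its x axis points from the front to the hinged back edge, y to the left along the hinge. It cannot be shifted.
- leaf_hinge (a point): Middle of the leaf's hinge axis, 100 mm along +x of the base's origin and 26 mm above the bench; the axis runs along the base's y. Axes as the base.
- leaf (a joint): Angle of the leaf about its hinge: 0 lying flat on the base (free edge at the front), 1.571 (90 deg) upright, 2.2 tipped fully over backwards. The hinge is stiff (about 0.55 N m of friction) and the leaf (220 g) stays where it is left; pushing its free edge backwards with shut fingers takes about 3 to 10 N.
- free_edge (a point): Middle of the leaf's free edge, 190 mm from the hinge axis. The leaf is a dark sheet 190 x 190 x 4 mm. On its upper face (which looks away from the front when upright) is a 2 mm white card with colour patches, 16 to 181 mm from the hinge and as wide as the leaf. Axes as card_edge.
- card_edge (a point): Middle of the bare side edge of leaf and card (6 mm thick together), 95 mm to the base's left (+y) of the leaf's centre line, 95 mm from the hinge axis, in mid-thickness. Axes turn with the leaf: x along it towards the hinge, y outwards past this edge, z out of the card's face. The opposite side edge carries a small black fold-back clip.
- clip_pivot (a point): Centre of the loose 90 g steel spring clip, on its pivot, half-way up its 26 mm width; it lies on its side, pivot axis z upright. x points to the jaws, y across. The orange handle ends are 52 mm behind the pivot, 60 mm apart over their outsides when shut, 26 mm fully squeezed; the orange jaw tips are 46 mm ahead. Squeezed, x stays midway between the arms. Throat between the jaws 35 mm deep.
- jaw_l (a point): Inner face of the jaw tip on the clip's +y side, 46 mm ahead of the pivot, half-way up the clip; the tip is a round pad 8 mm across and 20 mm wide. It is 1 mm from the other jaw when shut, 28 mm when fully squeezed.
- jaw_r (a point): The same for the jaw on the clip's -y side.
- clip_arm_l (a joint): Turn of the +y arm of the clip about the pivot: 0 shut, 0.30 rad fully open (stop); the other arm turns equally. Squeezing the handle ends starts at about 5.5 N and takes about 12 N at the stop.
- tape_measure: Yellow tape measure lying flat, 70 x 62 x 36 mm, origin under its centre.
- wax_jar: Amber jar, 60 mm across, 55 mm high, origin under its centre.
- moulding: Carved dark wooden moulding fragment, 160 x 40 x 26 mm, origin under its centre, long along its x.
Things that resemble listed ones, but are neither listed nor needed, are in the scene too. What is meant by the part that bears clip_pivot is not turquoise, and is the smaller of those in its own colour.

How it is judged:
By the outcome, as a careful person would: the job done as asked, in the order asked, and still so for the second after the job is handed in, while the arm keeps its last pose, push and grip.
It also fails if it takes over 64 s, if anything falls off the work surface, if the arm or the gripper's body presses on something with over 40 N, if the wrist force passes 120 N, or if a joint passes its speed limit or range.

### The arm

A 7-joint arm with a two-finger parallel gripper is mounted at the origin on the work surface. World frame = base frame: x ahead of the robot, y to its left, z up, the work surface at z = 0. Lengths are in m, angles in rad, forces in N, time in s.
With the tool pointing down it reaches from about 0.4 to 0.9 m from the base axis. Payload 5.5 kg.
Tool frame: the origin (TCP) lies between the finger pads; the fingertips stand ahead of it and the grasp point (between the pads) lies 5 mm behind it (robot.tips_ahead is the x of the fingertips in the tool frame, in m); x points along the fingers, y is the direction in which the jaws open and shut, and the axes are right-handed (so a half turn about x gives the same grasp; the last joint's range is limited). The gripper opens to 92 mm and grips with 3 to 60 N. Pads are 19 mm wide; open, the fingers measure 130 mm over their backs; the gripper's body (75 mm by 190 mm) begins 47 mm behind the grasp point.
Start: joints at [1.572, 0.501, -0.427, 1.55, 0.221, 1.138, -0.21], TCP at [0.168, -0.628, 0.217] pointing down, gripper open.
Joint ranges: [-2.88, 2.88], [-0.31, 2.03], [-1.54, 1.56], [0.2, 2.42], [-1.41, 4.55], [0.19, 2.02], [-2.57, 2.57]. Speed limits (rad/s): [2.57, 2.57, 3.14, 3.14, 3.14, 3.14, 3.14].

### API

Orientations are given as a unit quaternion [w, x, y, z].
In Python, from workcell import robot gives the robot as it stands. The module is installed in compiled form; this text tells all that it offers.
- The arm moves only by the tool send_rows, never from a script. Its argument "rows" is a list of rows, each a list of 7 numbers: the opening, from 0 (shut) to 1 (fully open), then the shift along the tool's x, y, z in m, then the turn, a rotation vector about the tool's x, y, z in degrees. A call has 1 to 12 rows; each row is the pose to reach, as a shift and turn from the pose commanded when the call began, along the tool's axes at that moment; what a row does not reach only later rows make up. A row lasts 1/12 s, in which the tool goes at most 41.7 mm and 7.16 degrees, less where a joint would pass 70% of its speed; a pose out of reach is approached as far as the arm can. A call with a gripper value outside its range is refused whole. The fingers move at their own pace and stop on an object; "grip_force" is the grip in N (left out, the last holds). Time passes only in rows, so rows that repeat a pose let the fingers close. It gives the time, the measured TCP pose, the force and the opening at its end, in the units of the state.
- robot.sense(): the state, without advancing time (a new reading comes with each control period).
- robot.capture(name): name is "scene" or "top" or "wrist"; returns the picture (480x640x3 uint8, red, green, blue); there is no depth.
- robot.camera_info(name): a dict with "vertical_fov" (degrees; the focal length in pixels is half the picture's height over the tangent of half this angle, whatever the lens; pixels are square), "cx", "cy" (the principal point, pixels), "pose" (4x4, takes a point from camera to world coordinates); the wrist camera has in their place "hand_eye" (4x4, takes a point from camera to tool coordinates, whose origin is the TCP and whose axes are the tool frame's). Camera axes: x right, y down, z forward; pixel columns grow to the right and rows downward; lengths in m; the calibration is good to about 2 mm. A picture is of the moment at which its call begins: read the wrist's pose just before it. camera_info takes no time and is no camera call.
- robot.finish_job(): hands the job in, once; it reports no verdict.
Trained networks look in the newest picture that a camera, given by its name, has taken for a name from the list of things; names that differ only in an ending like _2 or _b are one class to them, and where a whole thing is asked for, a point or a joint stands for the part that bears it (a point fixed in the world has none). Each returns a list of dicts, best first, with "p" (0 to 1); they miss things now and then, are a little off and sometimes report something else, mostly with a low value. They report only what shows in the picture. A call takes as long as a camera call. They do not tell look-alikes from the thing itself.
- robot.boxes_of(camera, name): "rect" ([left, top, width, height] as shares, 0 to 1, of the picture: columns of its width, rows of its height, round what is visible of it).
- robot.regions_of(camera, name): "pixels" (480x640 bool, what is visible of it) and "rect" ([left, top, width, height] as shares, 0 to 1, of the picture: columns of its width, rows of its height, round what is visible of it).
The state is a dict: "clock": time; "qpos": joint angles; "qd": joint speeds; "tau": joint torques, N m; "ee_pos": TCP position; "tcp_rot": TCP orientation; "wrist_force": force on the tool from outside, world axes, zero at the start; "wrist_torque": the same for the moment, N m; "gripper_width": finger opening in m.
Only numpy, scipy, OpenCV 4.12 (cv2) and the standard library are available. Lean on these libraries where they do the work, as an engineer would, in place of code of your own. Each camera call takes 0.05 s, during which the arm holds its last target.

## Working session

There is one attempt and no reset: what is moved stays moved. The work goes in short steps, Python scripts to look and compute and a tool call to move; the robot and the scene stay as the last step left them, time stands still between calls to the robot, and variables do not carry over. Pictures are saved under pics/ and viewed, and the job is handed in when it is done.

Besides the shell and the picture viewer there is one more tool, called after ">>>" as name(argument=value, ...), one argument or row to a line, values as JSON. send_rows: Moves the arm, as the interface text tells. Its arguments: {"type":"object","properties":{"rows":{"type":"array"},"grip_force":{"type":"number"}},"required":["rows"]}

```bash
mkdir -p pics
python3 - <<'E'
from workcell import robot
import cv2,numpy as np
np.set_printoptions(precision=4,suppress=True)
for n in ("scene","top","wrist"):
    im=robot.capture(n); cv2.imwrite(f"pics/{n}0.png",im[:,:,::-1])
    print(n,robot.camera_info(n))
print(robot.sense()); print(robot.tips_ahead)
E
```

```text
scene {'vertical_fov': 43.10590086846534, 'cx': 316.12880862197966, 'cy': 246.785592368294, 'pose': array([[ 0.2203,  0.7216, -0.6564,  1.4021],
       [ 0.9754, -0.1672,  0.1435, -0.1564],
       [-0.0062, -0.6718, -0.7407,  1.028 ],
       [ 0.    ,  0.    ,  0.    ,  1.    ]])}
top {'vertical_fov': 45.844887748439724, 'cx': 320.51058884526634, 'cy': 233.83169579009171, 'pose': array([[-0.0186, -0.9836,  0.1796,  0.3297],
       [-0.9997,  0.0152, -0.0201,  0.0392],
       [ 0.0171, -0.18  , -0.9835,  1.1881],
       [ 0.    ,  0.    ,  0.    ,  1.    ]])}
wrist {'vertical_fov': 70.9242819399572, 'cx': 318.5621736851654, 'cy': 246.20257063999253, 'hand_eye': array([[-0.0005, -0.3068,  0.9518, -0.1682],
       [ 1.    ,  0.0001,  0.0006,  0.0006],
       [-0.0002,  0.9518,  0.3068, -0.083 ],
       [ 0.    ,  0.    ,  0.    ,  1.    ]])}
{'clock': 0.15, 'qpos': array([ 1.5722,  0.5016, -0.4269,  1.5512,  0.2208,  1.1383, -0.2103]), 'qd': array([ 0.0002, -0.0033, -0.002 , -0.0022, -0.0001,  0.0003, -0.0001]), 'tau': array([ -0.0066, -56.71  ,  -5.8256, -27.9455,  -0.0688,   0.0265,
         0.0001]), 'ee_pos': array([ 0.1681, -0.6273,  0.2162]), 'tcp_rot': array([-0.0918, -0.701 , -0.0929,  0.7011]), 'wrist_force': array([0.3026, 1.365 , 0.3687]), 'wrist_torque': array([-0.0285, -0.0405, -0.0283]), 'gripper_width': 0.09209360549836931}
0.014
```

View pics/scene0.png

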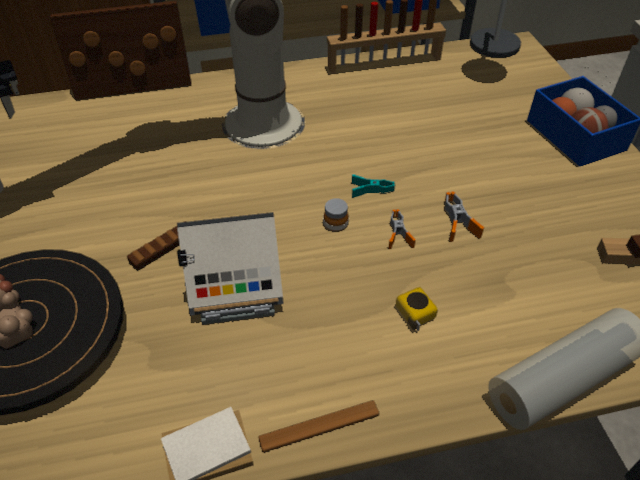

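View pics/top0.png

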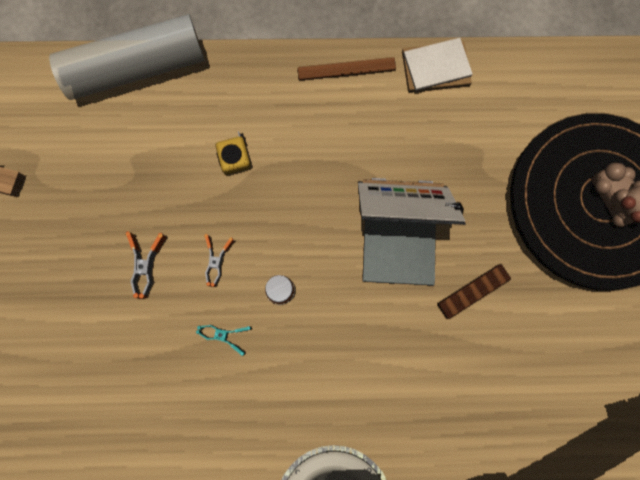

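Lookalikes for the clip (top picture): the turquoise clip at (222,337), the large orange-tipped clip at (143,265) and the small orange-tipped clip at (216,262). By the description it's the small orange one. I'll check it in a close crop.

```bash
cat > h.py <<'E'
from workcell import robot
import cv2,numpy as np
from scipy.spatial.transform import Rotation as R
np.set_printoptions(precision=4,suppress=True)
def rot(q): return R.from_quat([q[1],q[2],q[3],q[0]])
def cam(n,s=None):
    i=robot.camera_info(n); f=240/np.tan(np.radians(i['vertical_fov']/2))
    if 'pose' in i: P=i['pose']
    else:
        s=s or robot.sense(); T=np.eye(4);T[:3,:3]=rot(s['tcp_rot']).as_matrix();T[:3,3]=s['ee_pos'];P=T@i['hand_eye']
    return f,i['cx'],i['cy'],P
def ray(c,u,v):
    f,cx,cy,P=c; d=P[:3,:3]@np.array([(u-cx)/f,(v-cy)/f,1]);return P[:3,3],d
def onz(c,u,v,z):
    o,d=ray(c,u,v);return o+d*(z-o[2])/d[2]
def proj(c,p):
    f,cx,cy,P=c; q=(np.asarray(p)-P[:3,3])@P[:3,:3]; return np.stack([cx+f*q[...,0]/q[...,2],cy+f*q[...,1]/q[...,2]],-1)
def tri(*cu):
    A=np.zeros((3,3));b=np.zeros(3)
    for c,uv in cu:
        o,d=ray(c,*uv);d=d/np.linalg.norm(d);M=np.eye(3)-np.outer(d,d);A+=M;b+=M@o
    return np.linalg.solve(A,b)
def crop(im,x,y,w,h,k,name):
    cv2.imwrite(name,cv2.resize(im[y:y+h,x:x+w,::-1],None,fx=k,fy=k,interpolation=cv2.INTER_CUBIC))
E
python3 - <<'E'
from h import *
a=cv2.imread('pics/top0.png')[:,:,::-1];b=cv2.imread('pics/scene0.png')[:,:,::-1]
A=cv2.resize(a[222:302,110:260],None,fx=5,fy=5,interpolation=2)
crop(a,110,222,150,130,5,'pics/c1.png')
crop(b,340,165,150,90,5,'pics/c2.png')
crop(a,345,165,130,130,5,'pics/c3.png')
crop(b,165,200,130,130,5,'pics/c4.png')
E
```

```text
(no output)
```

View pics/c1.png

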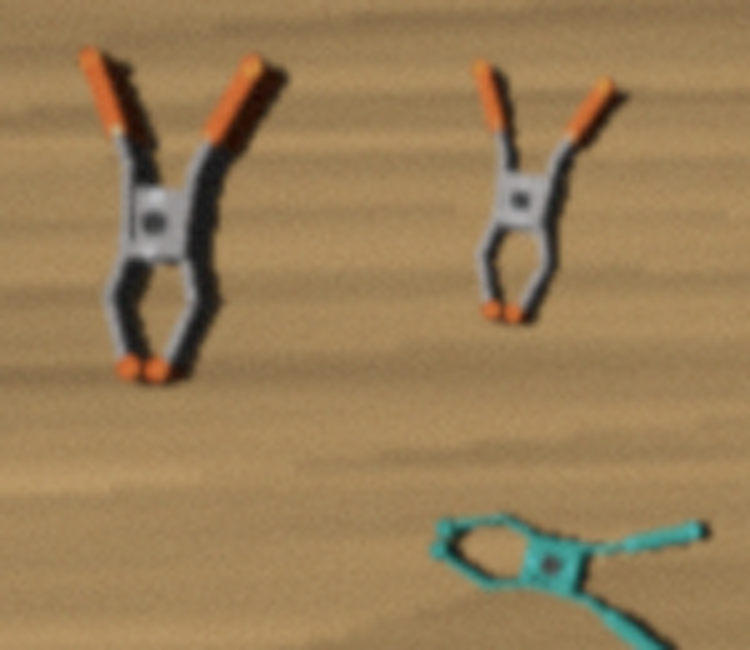

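View pics/c2.png

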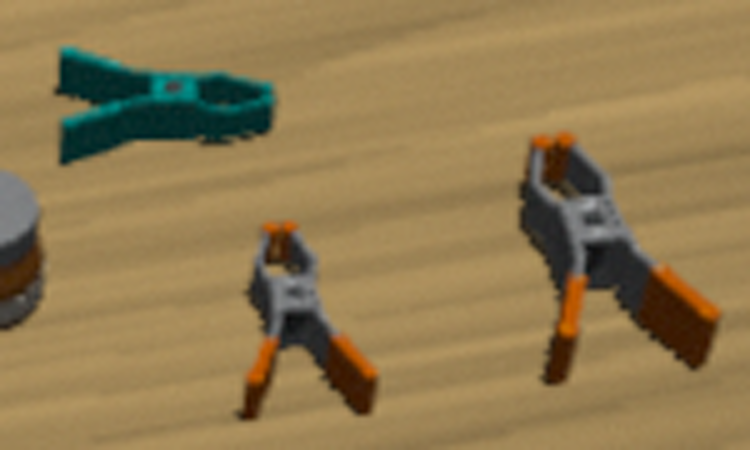

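View pics/c3.png

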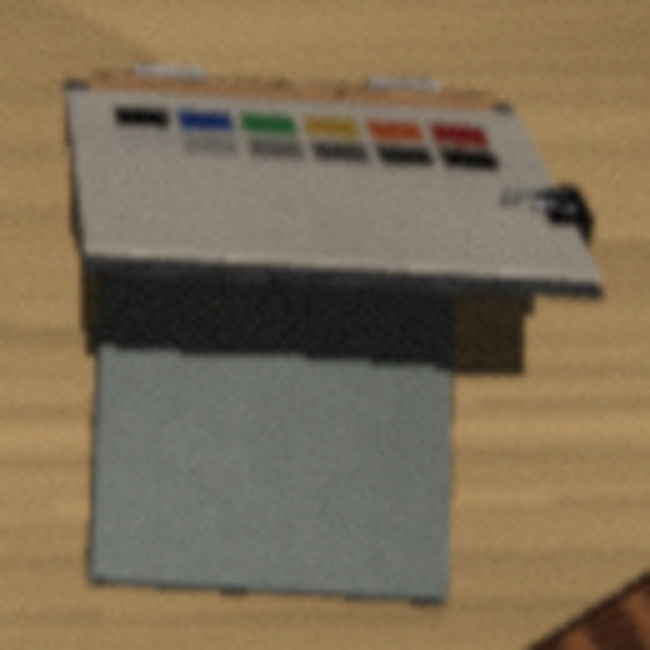

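View pics/c4.png

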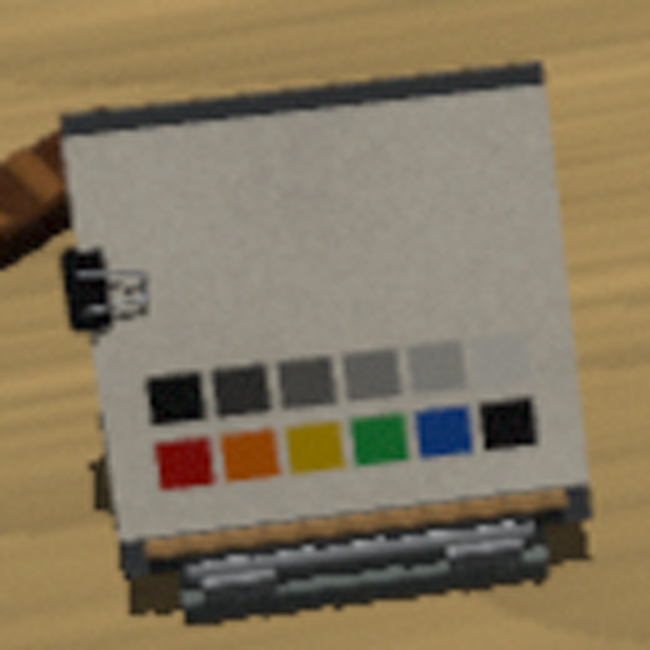

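Run:
```python
from h import *
from scipy.optimize import least_squares
T=cam('top');S=cam('scene')
def t(x,y):return (345+x/5,165+y/5)
def s(x,y):return (165+x/5,200+y/5)
# card corners (dist from hinge, y)
obs=[(T,t(86,252),181,95),(T,t(597,282),181,-95),(S,s(65,135),181,-95),(S,s(545,86),181,95),(S,s(120,541),16,-95),(S,s(583,488),16,95),(T,t(72,92),16,95),(T,t(512,110),16,-95)]
base=[(T,t(92,583),-110,75),(T,t(447,601),-110,-75)]
def model(p):
    x,y,yaw,a=p; r=[]
    M=R.from_euler('z',yaw).as_matrix()
    for c,uv,d,yy in obs:
        # local: along leaf from hinge = (-cos a,0,sin a); normal (up when flat) = (sin a,0,cos a)
        l=np.array([.1,0,.026])+d/1e3*np.array([-np.cos(a),0,np.sin(a)])+.004*np.array([np.sin(a),0,np.cos(a)])+[0,yy/1e3,0]
        r.append(proj(c,M@l+[x,y,0])-uv)
    for c,uv,d,yy in base:
        r.append(proj(c,M@np.array([d/1e3,yy/1e3,.016])+[x,y,0])-uv)
    return np.ravel(r)
o=least_squares(model,[.5,-.1,0,.8]);print(o.x,np.degrees(o.x[2:]));print(o.fun.reshape(-1,2))
x,y,yaw,a=o.x;M=R.from_euler('z',yaw).as_matrix()
print('hinge',M@[.1,0,.026]+[x,y,0]);print('card_edge upright',M@[.1,.095,.121]+[x,y,0],'free edge now',M@(np.array([.1,0,.026])+.19*np.array([-np.cos(a),0,np.sin(a)]))+[x,y,0])
def c1(x,y):return (110+x/5,222+y/5)
P=[onz(T,*c1(*q),.026) for q in [(520,200),(482,66),(607,86),(491,311),(514,315)]]
print(np.array(P))
c2=lambda x,y:(340+x/5,165+y/5)
print('scene',np.array([onz(S,*c2(*q),.026) for q in [(296,288),(268,342),(340,338),(270,228),(289,228)]]))
```

```text
[ 0.5466 -0.1518 -0.0706  0.9261] [-4.045  53.0635]
[[-1.0281  0.2869]
 [ 0.1681 -0.0737]
 [-1.4886  0.9932]
 [-0.9124  0.0034]
 [-1.0079  0.4307]
 [ 0.3245 -0.6796]
 [-1.8982 -0.6717]
 [ 0.6588  0.7063]
 [-1.1978 -0.1061]
 [ 0.0281  0.171 ]]
hinge [ 0.6463 -0.1589  0.026 ]
card_edge upright [ 0.653  -0.0641  0.121 ] free edge now [ 0.5324 -0.1508  0.1779]
[[0.4865 0.2356 0.026 ]
 [0.5427 0.2521 0.026 ]
 [0.5335 0.2003 0.026 ]
 [0.441  0.2467 0.026 ]
 [0.4392 0.2373 0.026 ]]
scene [[0.484  0.241  0.026 ]
 [0.5139 0.218  0.026 ]
 [0.5189 0.2506 0.026 ]
 [0.4435 0.2414 0.026 ]
 [0.4455 0.2501 0.026 ]]
```

Run:
```python
from h import *
s=robot.sense();print(rot(s['tcp_rot']).as_matrix(), s['ee_pos'])
print(robot.boxes_of('top','tape_measure')[:1],robot.boxes_of('top','wax_jar')[:1])
T=cam('top')
print(onz(T,280,289,.055),onz(T,233,154,.036))
```

```text
[[-0.0003  0.2589 -0.9659]
 [ 0.0015 -0.9659 -0.2589]
 [-1.     -0.0015 -0.0001]] [ 0.1681 -0.6273  0.2162]
[{'rect': [0.3375, 0.2756, 0.0531, 0.094], 'p': 0.69}] [{'rect': [0.4138, 0.5731, 0.047, 0.0606], 'p': 0.78}]
[0.4262 0.0988 0.055 ] [0.7144 0.1973 0.036 ]
```

View pics/wrist0.png

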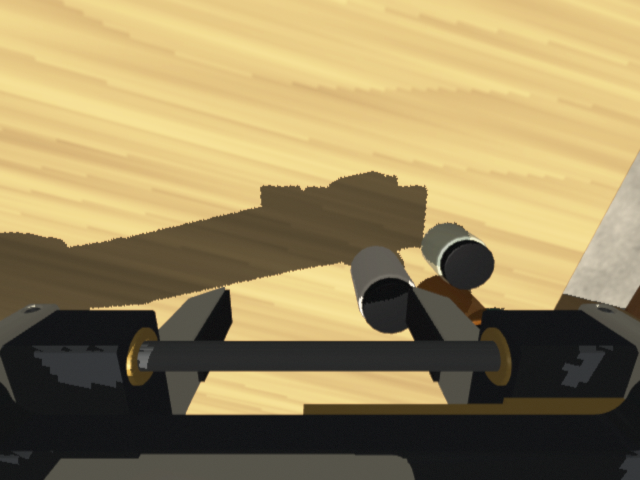

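```bash
cat >> h.py <<'E'
def Rz(zaz):
    # tool down, tool z axis at azimuth zaz deg (world)
    a=np.radians(zaz); z=np.array([np.cos(a),np.sin(a),0]); x=np.array([0,0,-1.]); y=np.cross(z,x)
    return R.from_matrix(np.stack([x,y,z],1))
def goto(p,zaz,s=None):
    s=s or robot.sense(); r0=rot(s['tcp_rot']); d=r0.inv().apply(np.asarray(p)-s['ee_pos']); w=(r0.inv()*Rz(zaz)).as_rotvec(degrees=True)
    print('row',d.round(4),w.round(2)); return d,w
E
python3 -c "
from h import *
goto([.45,-.145,.19],176)"
```

```text
row [ 0.0269 -0.3931 -0.3972] [19.    0.01  0.05]
```

>>> send_rows(
  rows=[
    [0,0.0,-0.393,-0.397,19,0,0],
    [0,0.0,-0.393,-0.397,19,0,0],
    [0,0.0,-0.393,-0.397,19,0,0],
    [0,0.0,-0.393,-0.397,19,0,0],
    [0,0.0,-0.393,-0.397,19,0,0],
    [0,0.0,-0.393,-0.397,19,0,0],
    [0,0.0,-0.393,-0.397,19,0,0],
    [0,0.0,-0.393,-0.397,19,0,0],
    [0,0.0,-0.393,-0.397,19,0,0],
    [0,0.0,-0.393,-0.397,19,0,0],
    [0,0.0,-0.393,-0.397,19,0,0],
    [0,0.0,-0.393,-0.397,19,0,0],
  ],
)

```text
clock: 1.25
ee_pos: [0.421, -0.1943, 0.2174]
tcp_rot: [-0.024, 0.707, -0.025, -0.706]
wrist_force: [0.5, -0.9, 0.0]
gripper_width: 0.0163
```

```bash
python3 -c "
from h import *
s=robot.sense();print(s['clock'],s['ee_pos'],s['gripper_width'],s['qpos'])
goto([.45,-.145,.18],176)"
```

```text
1.25 [ 0.421  -0.1943  0.2174] 0.016342399640667908 [ 0.9722  0.1819 -0.6589  1.9946  0.1324  1.0058 -1.3906]
row [ 0.0373 -0.0513 -0.0254] [-0.01 -0.03 -0.05]
```

>>> send_rows(
  rows=[
    [0,0.037,-0.051,-0.025,0,0,0],
    [0,0.037,-0.051,-0.025,0,0,0],
    [0,0.037,-0.051,-0.025,0,0,0],
    [0,0.037,-0.051,-0.025,0,0,0],
  ],
)

```text
clock: 1.58
ee_pos: [0.4488, -0.1454, 0.1794]
tcp_rot: [0.024, -0.706, 0.023, 0.707]
wrist_force: [0.6, -0.6, -0.3]
gripper_width: 0.0001
```

Run:
```python
from h import *
s=robot.sense();print(s['clock'],s['ee_pos'],s['gripper_width'],s['qpos'])
for n in('scene','top'):
    cv2.imwrite(f'pics/{n}1.png',robot.capture(n)[:,:,::-1])
goto([.52,-.152,.18],176)
```

```text
1.5833 [ 0.4488 -0.1454  0.1794] 0.00013200869048528497 [ 0.8556  0.2607 -0.6812  2.0144  0.2022  0.9344 -1.5672]
row [ 0.0003 -0.0011 -0.0714] [-0.05  0.01 -0.03]
```

View pics/top1.png

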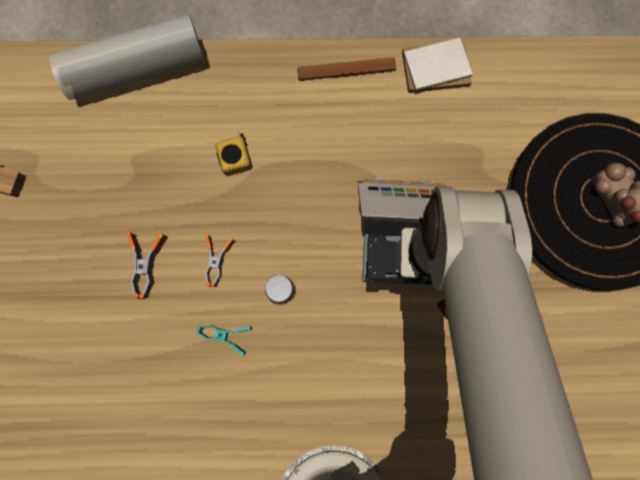

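>>> send_rows(
  rows=[
    [0,0,0,-0.025,0,0,0],
    [0,0,0,-0.05,0,0,0],
    [0,0,0,-0.06,0,0,0],
    [0,0,0,-0.07,0,0,0],
    [0,0,0,-0.08,0,0,0],
    [0,0,0,-0.09,0,0,0],
    [0,0,0,-0.1,0,0,0],
    [0,0,0,-0.11,0,0,0],
    [0,0,0,-0.12,0,0,0],
    [0,0,0,-0.13,0,0,0],
    [0,0,0,-0.14,0,0,0],
    [0,0,0,-0.15,0,0,0],
  ],
)

```text
clock: 2.68
ee_pos: [0.5995, -0.1574, 0.18]
tcp_rot: [0.025, -0.707, 0.025, 0.707]
wrist_force: [0.4, 0.1, 0.8]
gripper_width: 0.0002
```

```bash
cat > ang.py <<'E'
from h import *
import sys
k=sys.argv[1]
s=robot.sense();print(s['clock'],s['ee_pos'],s['wrist_force'])
for n in('scene','top'):
    im=robot.capture(n);cv2.imwrite(f'pics/{n}{k}.png',im[:,:,::-1])
    if n=='scene': crop(im,165,190,130,130,5,f'pics/s{k}.png')
    else: crop(im,345,140,130,120,5,f'pics/t{k}.png')
E
python3 ang.py 2
```

```text
2.6833 [ 0.5995 -0.1574  0.18  ] [0.4147 0.0954 0.836 ]
```

View pics/s2.png

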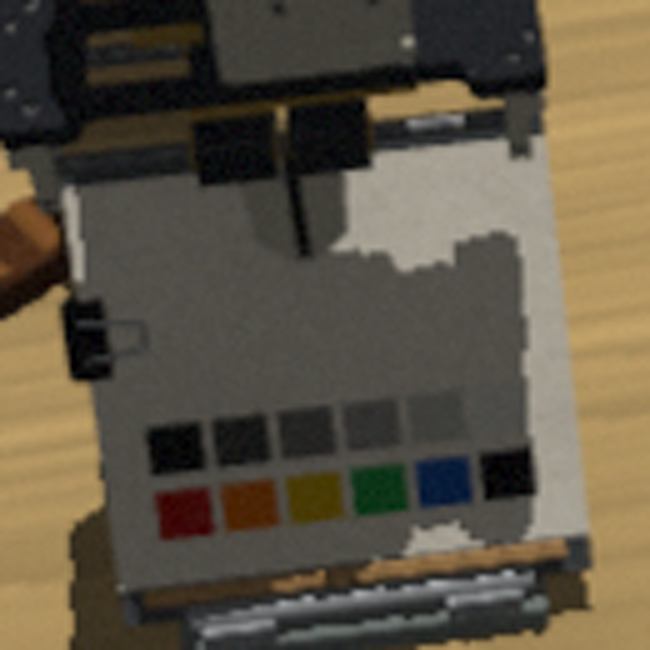

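View pics/t2.png

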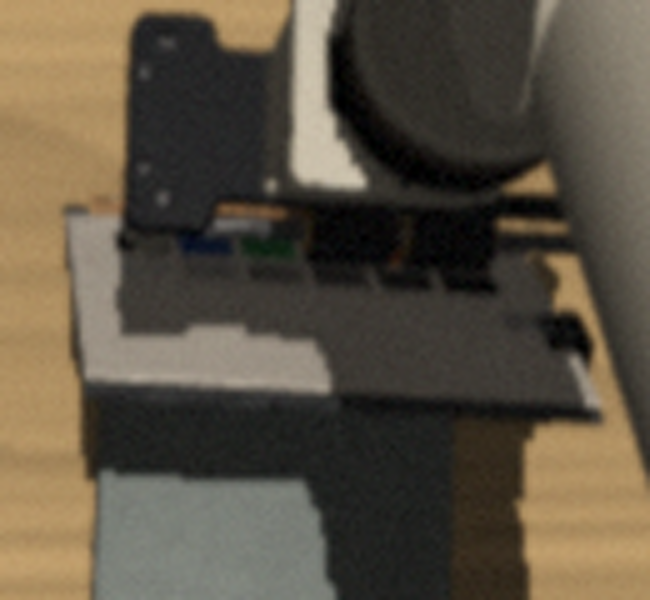

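Run:
```python
from h import *
T=cam('top');S=cam('scene')
def t(x,y):return (345+x/5,165+y/5)
def s(x,y):return (165+x/5,200+y/5)
for a,b in [((86,252),(545,86)),((597,282),(65,135)),((72,92),(583,488)),((512,110),(120,541))]:
    p=tri((T,t(*a)),(S,s(*b)));print(p,proj(T,p)-t(*a),proj(S,p)-s(*b))
p=robot.sense()['ee_pos']
print(proj(T,p-[0,0,.014]),proj(S,p-[0,0,.014]))
```

```text
[ 0.5484 -0.0567  0.1737] [-0.9732 -0.1411] [-0.9059 -0.0028]
[ 0.5339 -0.2441  0.1751] [-0.6565 -0.0483] [-0.6091 -0.0661]
[ 0.646  -0.0661  0.0389] [-0.8175 -0.1203] [-0.8473  0.0111]
[ 0.6342 -0.2511  0.0433] [-0.105  -0.0077] [-0.1091 -0.0067]
[413.751  188.1581] [226.4142 247.1421]
```

Run:
```python
from h import *
im=robot.capture('scene')
c=im[200:260,190:270]
c=np.clip(c.astype(float)*2.5,0,255).astype(np.uint8)
cv2.imwrite('pics/z1.png',cv2.resize(c[:,:,::-1],None,fx=9,fy=9,interpolation=0))
w=robot.capture('wrist');cv2.imwrite('pics/w1.png',w[:,:,::-1])
```

```text
(no output)
```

View pics/z1.png

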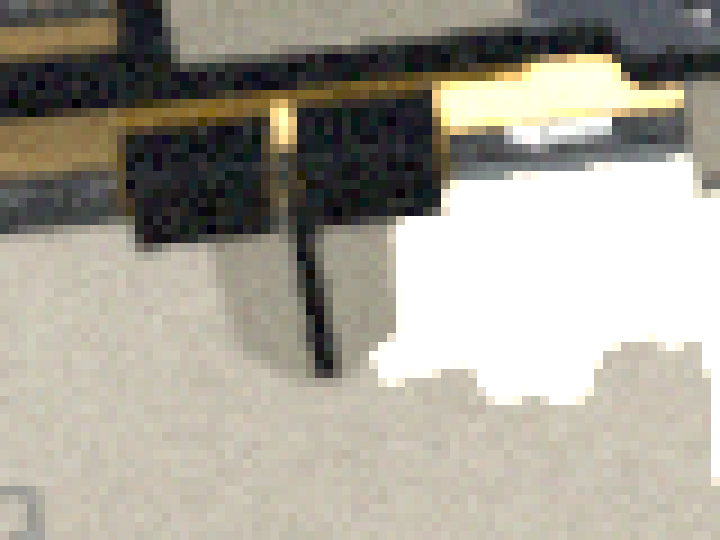

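View pics/w1.png

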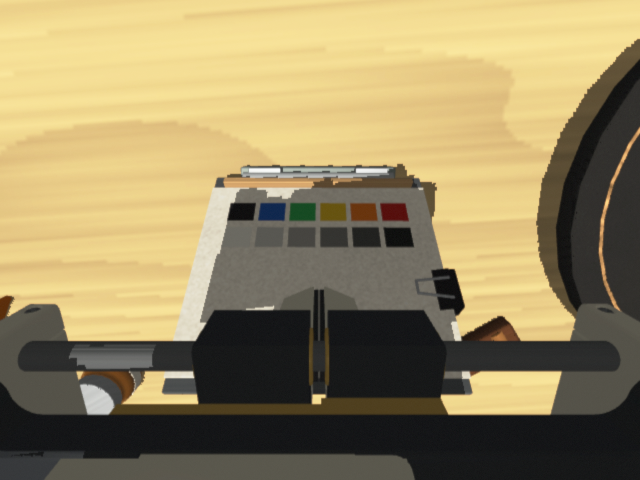

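Run:
```python
from h import *
S=cam('scene');W=cam('wrist');s=robot.sense();r=rot(s['tcp_rot'])
for a in np.arange(-.02,.02,.004):
  for z in (-.009,0):
    p=s['ee_pos']+r.apply([a,0,z]);print(round(a,3),z,proj(S,p),proj(W,p))
```

```text
-0.02 -0.009 [224.5023 237.8453] [316.79   297.9876]
-0.02 0 [224.2531 234.3836] [316.8149 314.4561]
-0.016 -0.009 [224.7549 239.3025] [316.8279 294.346 ]
-0.016 0 [224.505  235.8422] [316.8516 310.5055]
-0.012 -0.009 [225.0062 240.7522] [316.8642 290.866 ]
-0.012 0 [224.7556 237.2933] [316.8868 306.7275]
-0.008 -0.009 [225.2562 242.1943] [316.8988 287.5373]
-0.008 0 [225.005  238.7369] [316.9205 303.1111]
-0.004 -0.009 [225.505 243.629] [316.932  284.3501]
-0.004 0 [225.2531 240.173 ] [316.9527 299.6462]
0.0 -0.009 [225.7524 245.0563] [316.9639 281.2957]
0.0 0 [225.4999 241.6018] [316.9836 296.3235]
0.004 -0.009 [225.9985 246.4763] [316.9944 278.3658]
0.004 0 [225.7454 243.0232] [317.0133 293.1343]
0.008 -0.009 [226.2434 247.8889] [317.0237 275.5531]
0.008 0 [225.9897 244.4375] [317.0418 290.0707]
0.012 -0.009 [226.4871 249.2944] [317.0518 272.8506]
0.012 0 [226.2327 245.8445] [317.0692 287.1256]
0.016 -0.009 [226.7295 250.6926] [317.0789 270.252 ]
0.016 0 [226.4745 247.2443] [317.0956 284.2921]
```

The tips passed just above the free edge: the leaf hasn't moved (edge still at crop t2 (85,378)), and the tips reach less far below the TCP than I assumed. I'll back off and push again lower.

>>> send_rows(
  rows=[
    [0,0,0,0.04,0,0,0],
    [0,0,0,0.08,0,0,0],
    [0,0,0,0.12,0,0,0],
    [0,0,0,0.145,0,0,0],
    [0,0.015,0,0.145,0,0,0],
    [0,0.03,0,0.145,0,0,0],
    [0,0.03,0,0.145,0,0,0],
  ],
)

```text
clock: 3.47
ee_pos: [0.451, -0.1474, 0.1483]
tcp_rot: [0.025, -0.705, 0.025, 0.708]
wrist_force: [-0.2, 0.2, 0.5]
gripper_width: 0.0004
```

>>> send_rows(
  rows=[
    [0,0,0,-0.02,0,0,0],
    [0,0,0,-0.04,0,0,0],
    [0,0,0,-0.055,0,0,0],
    [0,0,0,-0.065,0,0,0],
    [0,-0.003,0,-0.075,0,0,0],
    [0,-0.008,0,-0.085,0,0,0],
    [0,-0.013,0,-0.095,0,0,0],
    [0,-0.018,0,-0.105,0,0,0],
  ],
)

```text
clock: 4.13
ee_pos: [0.5564, -0.1544, 0.1682]
tcp_rot: [0.025, -0.705, 0.025, 0.709]
wrist_force: [-5.6, 0.2, 3.4]
gripper_width: 0.0004
```

```bash
python3 ang.py 3
```

```text
4.1333 [ 0.5564 -0.1544  0.1682] [-5.6409  0.2226  3.3562]
```

View pics/s3.png

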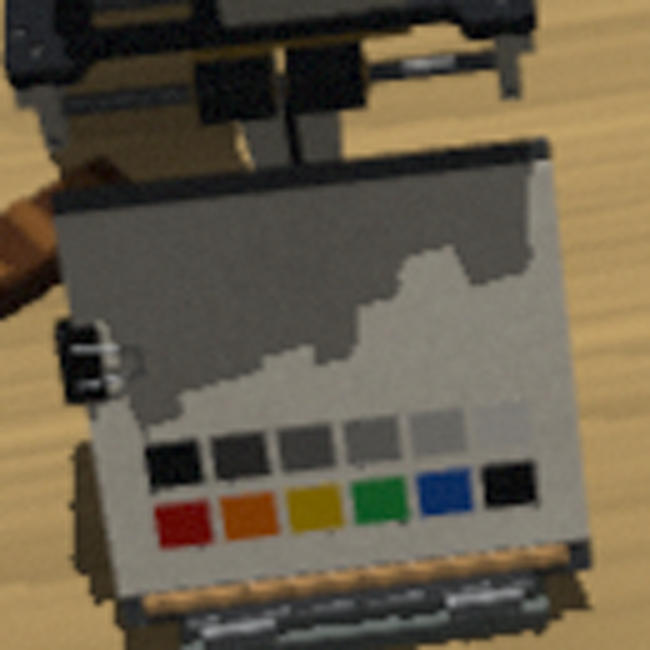

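View pics/t3.png

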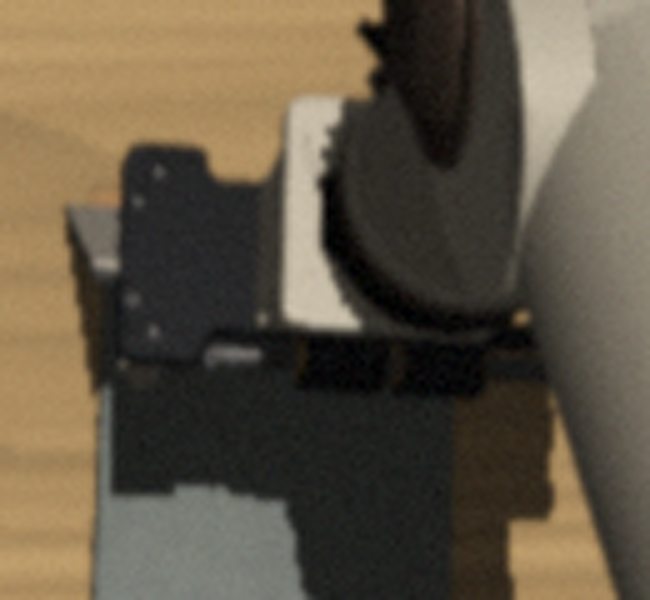

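>>> send_rows(
  rows=[
    [0,-0.003,0,-0.01,0,0,0],
    [0,-0.006,0,-0.02,0,0,0],
    [0,-0.008,0,-0.03,0,0,0],
    [0,-0.01,0,-0.04,0,0,0],
    [0,-0.01,0,-0.05,0,0,0],
    [0,-0.01,0,-0.058,0,0,0],
    [0,-0.01,0,-0.062,0,0,0],
    [0,-0.01,0,-0.062,0,0,0],
  ],
)

```text
clock: 4.9
ee_pos: [0.6209, -0.1589, 0.1779]
tcp_rot: [-0.025, 0.707, -0.024, -0.707]
wrist_force: [0.3, 0.7, 1.1]
gripper_width: 0.0004
```

```bash
python3 ang.py 4
```

```text
4.9 [ 0.6209 -0.1589  0.1779] [0.3291 0.7365 1.0538]
```

View pics/s4.png

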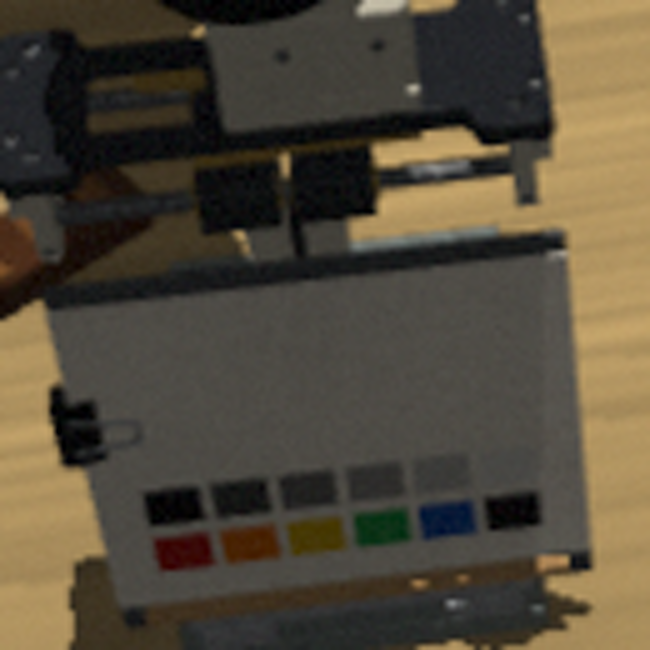

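View pics/t4.png

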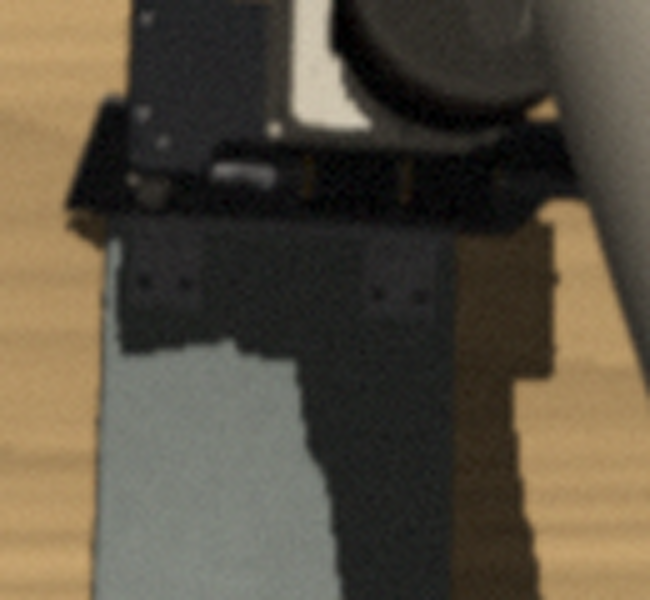

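```bash
cat > fit.py <<'E'
from h import *
from scipy.optimize import least_squares
T=cam('top');S=cam('scene')
def loc(d,yy,a,n=.004): return np.array([.1,0,.026])+d/1e3*np.array([-np.cos(a),0,np.sin(a)])+n*np.array([np.sin(a),0,np.cos(a)])+[0,yy/1e3,0]
def t0(x,y):return (345+x/5,165+y/5)
def s0(x,y):return (165+x/5,200+y/5)
O0=[(T,t0(86,252),181,95),(T,t0(597,282),181,-95),(S,s0(65,135),181,-95),(S,s0(545,86),181,95),(S,s0(120,541),16,-95),(S,s0(583,488),16,95),(T,t0(72,92),16,95),(T,t0(512,110),16,-95)]
base=[(T,t0(92,583),-110,75),(T,t0(447,601),-110,-75)]
def fit(O1):
    def model(p):
        x,y,yaw,a0,a1,*off=p; r=[]
        M=R.from_euler('z',yaw).as_matrix(); off={id(T):off[:2],id(S):off[2:]}
        for O,a in((O0,a0),(O1,a1)):
            for c,uv,d,yy,*n in O: r.append(proj(c,M@loc(d,yy,a,*n)+[x,y,0])+off[id(c)]-uv)
        for c,uv,d,yy in base: r.append(proj(c,M@np.array([d/1e3,yy/1e3,.016])+[x,y,0])+off[id(c)]-uv)
        return np.r_[np.ravel(r),np.array(off[id(T)])*.7,np.array(off[id(S)])*.7]
    o=least_squares(model,[.54,-.15,-.07,.92,1.5,0,0,0,0])
    x,y,yaw=o.x[:3];M=R.from_euler('z',yaw).as_matrix()
    J=np.linalg.inv(o.jac.T@o.jac)
    print(o.x,'deg',np.degrees(o.x[2:5]),'sd',np.degrees(np.sqrt(J[4,4])));print(o.fun[len(O0)*2:len(O0)*2+2*len(O1)].reshape(-1,2))
    print('hinge',M@[.1,0,.026]+[x,y,0],'card edge',M@loc(95,95,o.x[4],.001)+[x,y,0])
    return o.x
E
python3 - <<'E'
from fit import *
def s(x,y):return (165+x/5,190+y/5)
def t(x,y):return (345+x/5,140+y/5)
fit([(S,s(48,305),181,-95),(S,s(565,255),181,95),(S,s(120,608),16,-95),(S,s(586,552),16,95)])
E
```

```text
[ 0.5464 -0.1511 -0.075   0.9254  1.4869  0.854  -0.1728  0.513   0.0108] deg [-4.2997 53.0201 85.1907] sd 0.7100987424442337
[[-0.7586  0.8201]
 [ 0.0269 -0.8678]
 [-0.4071  0.0474]
 [ 0.8538 -0.2392]]
hinge [ 0.6461 -0.1586  0.026 ] card edge [ 0.6462 -0.0633  0.1207]
```

>>> send_rows(
  rows=[
    [0,0,0,-0.003,0,0,0],
    [0,0,0,-0.006,0,0,0],
    [0,0,0,-0.008,0,0,0],
    [0,0,0,-0.01,0,0,0],
    [0,0,0,-0.011,0,0,0],
    [0,0,0,-0.011,0,0,0],
  ],
)

```text
clock: 5.5
ee_pos: [0.6318, -0.1597, 0.178]
tcp_rot: [-0.025, 0.707, -0.025, -0.707]
wrist_force: [-1.8, -0.3, 0.6]
gripper_width: 0.0004
```

>>> send_rows(
  rows=[
    [0,0,0,0.02,0,0,0],
    [0,0,0,0.06,0,0,0],
    [0,0,0,0.1,0,0,0],
    [0,0,0,0.14,0,0,0],
    [0,0,0,0.15,0,0,0],
  ],
)

```text
clock: 5.92
ee_pos: [0.4754, -0.1491, 0.1766]
tcp_rot: [0.024, -0.705, 0.025, 0.709]
wrist_force: [-0.7, -1.1, -0.9]
gripper_width: 0.0005
```

```bash
python3 ang.py 5
```

```text
5.9167 [ 0.4754 -0.1491  0.1766] [-0.6737 -1.0874 -0.852 ]
```

View pics/s5.png

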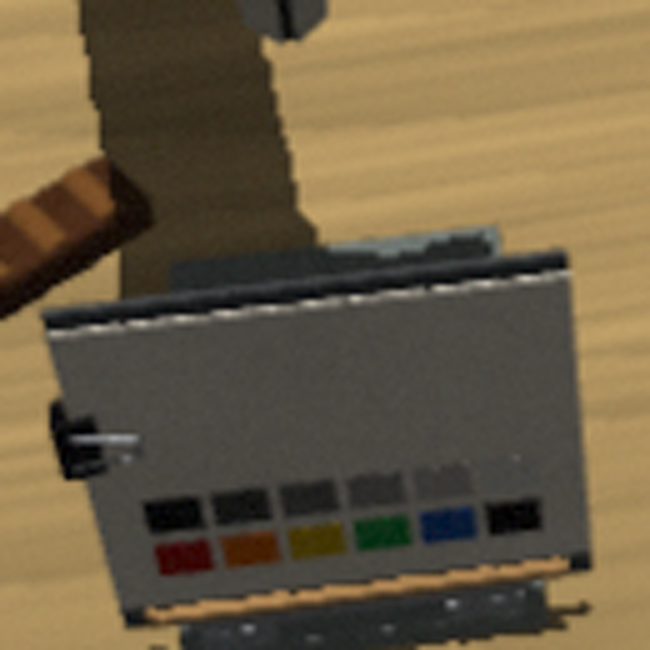

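View pics/t5.png

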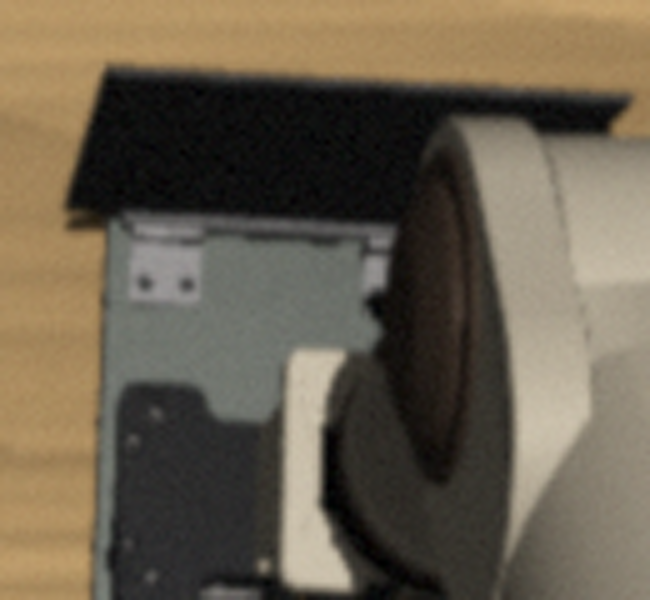

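Run:
```python
from fit import *
def s(x,y):return (165+x/5,190+y/5)
def t(x,y):return (345+x/5,140+y/5)
A=[(S,s(50,336),181,-95),(S,s(569,276),181,95),(S,s(122,610),16,-95),(S,s(588,555),16,95),(S,s(43,312),190,-95,-.002),(S,s(566,250),190,95,-.002)]
B=[(T,t(107,66),190,95,.002),(T,t(633,96),190,-95,.002)]
p=fit(A+B);fit(A);fit(A[:4])
x,y,yaw=p[:3]
# naive triangulated free corner
print(tri((S,s(566,252)),(T,t(107,68))),tri((S,s(43,312)),(T,t(632,98))))
```

```text
[ 0.5461 -0.1509 -0.0722  0.9269  1.5618  0.9307 -0.1612  0.5237  0.2146] deg [-4.1379 53.1075 89.4825] sd 0.38283851474203917
[[-0.9973  0.2271]
 [ 0.2186  0.1412]
 [-0.5393  0.3808]
 [ 0.7329 -0.3281]
 [-0.4716 -0.7741]
 [ 0.2031 -0.3929]
 [-0.3023 -0.2825]
 [ 0.2428 -0.2633]]
hinge [ 0.6458 -0.1581  0.026 ] card edge [ 0.6528 -0.0634  0.121 ]
[ 0.5462 -0.1509 -0.0721  0.9258  1.5657  0.9417 -0.2521  0.4903  0.0815] deg [-4.1299 53.0431 89.7086] sd 0.5135242935849359
[[-1.0041  0.4189]
 [ 0.258   0.3116]
 [-0.5451  0.3029]
 [ 0.7307 -0.4178]
 [-0.4817 -0.5785]
 [ 0.2433 -0.2192]]
hinge [ 0.6459 -0.1581  0.026 ] card edge [ 0.6533 -0.0633  0.121 ]
[ 0.5463 -0.1509 -0.0726  0.9255  1.5604  0.9121 -0.1904  0.5142  0.0286] deg [-4.16   53.0297 89.4052] sd 0.6530149866921201
[[-1.0451  0.0161]
 [ 0.1723 -0.0397]
 [-0.5831  0.2594]
 [ 0.7023 -0.4229]]
hinge [ 0.646  -0.1582  0.026 ] card edge [ 0.653  -0.0634  0.121 ]
[ 0.652  -0.0643  0.2167] [ 0.6382 -0.2522  0.2166]
```

```bash
python3 -c "
from h import *
goto([.535,.226,.20],171)"
```

```text
row [-0.0226 -0.3789 -0.0282] [ 4.94  0.01 -0.11]
```

>>> send_rows(
  rows=[
    [1,-0.023,-0.03,0,0,0,0],
    [1,-0.023,-0.379,-0.028,5,0,0],
    [1,-0.023,-0.379,-0.028,5,0,0],
    [1,-0.023,-0.379,-0.028,5,0,0],
    [1,-0.023,-0.379,-0.028,5,0,0],
    [1,-0.023,-0.379,-0.028,5,0,0],
    [1,-0.023,-0.379,-0.028,5,0,0],
    [1,-0.023,-0.379,-0.028,5,0,0],
    [1,-0.023,-0.379,-0.028,5,0,0],
    [1,-0.023,-0.379,-0.028,5,0,0],
    [1,-0.023,-0.379,-0.028,5,0,0],
    [1,-0.023,-0.379,-0.028,5,0,0],
  ],
)

```text
clock: 7.02
ee_pos: [0.5372, 0.2297, 0.201]
tcp_rot: [-0.055, 0.705, -0.054, -0.705]
wrist_force: [0.4, -0.9, -0.3]
gripper_width: 0.0758
```

>>> send_rows(
  rows=[
    [1,0,0,0,0,0,0],
    [1,0,0,0,0,0,0],
  ],
)

```text
clock: 7.18
ee_pos: [0.5372, 0.2253, 0.2008]
tcp_rot: [-0.056, 0.705, -0.057, -0.705]
wrist_force: [0.9, -0.7, -0.1]
gripper_width: 0.0887
```

Run:
```python
from h import *
s=robot.sense();print(s['clock'],s['ee_pos'],s['gripper_width'],s['qpos'],np.abs(s['qd']).max())
np.save('s6.npy',s,allow_pickle=True)
w=robot.capture('wrist');cv2.imwrite('pics/w6.png',w[:,:,::-1])
t=robot.capture('top');cv2.imwrite('pics/top6.png',t[:,:,::-1])
```

```text
7.1833 [0.5372 0.2253 0.2008] 0.08874095026346585 [ 0.1359  0.4673 -0.7593  1.7342  0.3592  1.0844 -2.4711] 0.013174732637149135
```

View pics/w6.png

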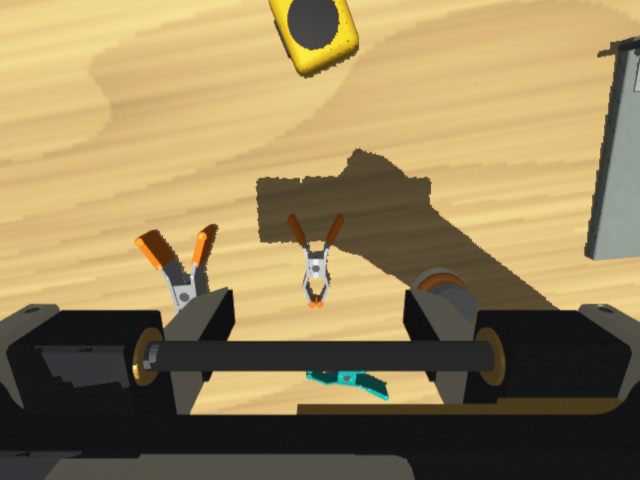

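View pics/top6.png

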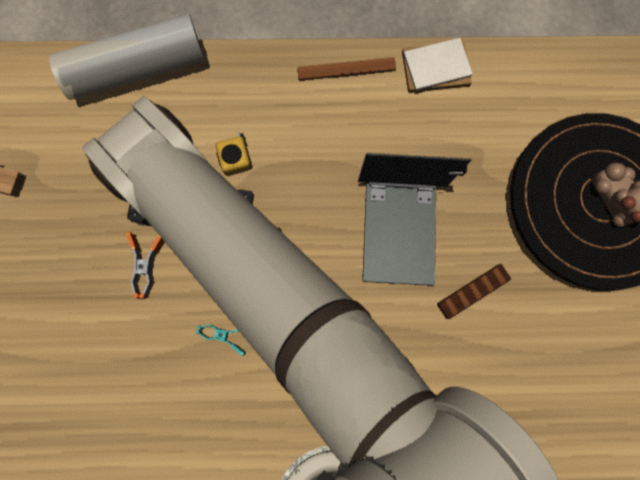

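Run:
```python
from h import *
im=cv2.imread('pics/w6.png')[:,:,::-1]
crop(im,270,200,90,120,6,'pics/w6c.png')
```

```text
(no output)
```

View pics/w6c.png

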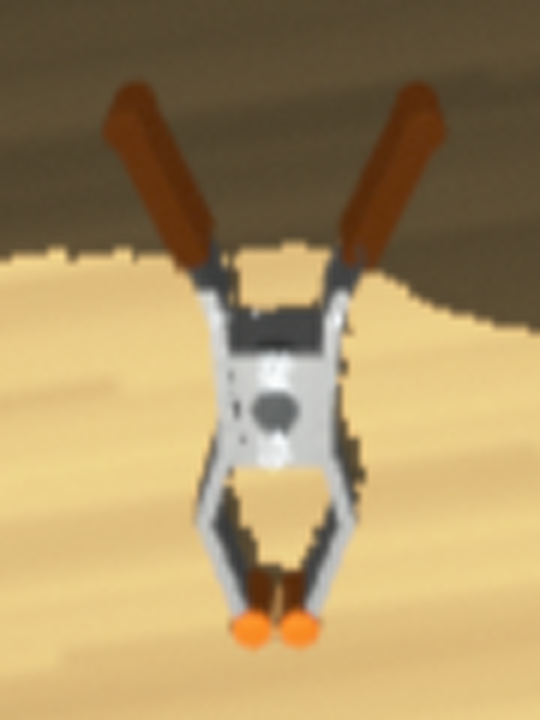

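Run:
```python
from h import *
s=np.load('s6.npy',allow_pickle=True).item();W=cam('wrist',s)
f=lambda x,y:(270+x/6,200+y/6)
p=[onz(W,*f(*q),.026) for q in [(275,412),(251,628),(299,630),(107,130),(443,130),(135,85),(417,85)]]
print(np.array(p)); piv=p[0];jm=(p[1]+p[2])/2;d=jm-piv;hm=(p[3]+p[4])/2
print('az',np.degrees(np.arctan2(d[1],d[0])),np.linalg.norm(d),'from handles',np.degrees(np.arctan2(*(piv-hm)[1::-1])),np.linalg.norm(piv-hm))
az=np.radians(171.);u=np.array([np.cos(az),np.sin(az),0])
piv[2]=0
tgt=piv-.054*u; tgt[2]=.08;print(tgt)
goto(tgt,171.,robot.sense())
goto(tgt-[0,0,.063],171.,robot.sense())
```

```text
[[0.4852 0.2356 0.026 ]
 [0.4427 0.2471 0.026 ]
 [0.4408 0.2383 0.026 ]
 [0.5419 0.256  0.026 ]
 [0.5326 0.1982 0.026 ]
 [0.5489 0.2498 0.026 ]
 [0.5412 0.2016 0.026 ]]
az 170.73389955725534 0.04398974363132227 from handles 170.73080004269352 0.05273029033621086
[0.5385 0.2272 0.08  ]
row [ 0.121  -0.0024 -0.0012] [-0.15 -0.03 -0.04]
row [ 0.184  -0.0024 -0.0012] [-0.15 -0.03 -0.04]
```

>>> send_rows(
  rows=[
    [1,0.04,-0.002,-0.001,0,0,0],
    [1,0.08,-0.002,-0.001,0,0,0],
    [1,0.12,-0.002,-0.001,0,0,0],
    [1,0.15,-0.002,-0.001,0,0,0],
    [1,0.17,-0.002,-0.001,0,0,0],
    [1,0.182,-0.002,-0.001,0,0,0],
    [1,0.183,-0.002,-0.001,0,0,0],
    [1,0.183,-0.002,-0.001,0,0,0],
  ],
)

```text
clock: 7.95
ee_pos: [0.5378, 0.2284, 0.0183]
tcp_rot: [-0.056, 0.705, -0.056, -0.705]
wrist_force: [-0.2, -0.7, 0.4]
gripper_width: 0.0918
```

Run:
```python
from h import *
s=robot.sense();print(s['clock'],s['ee_pos'],s['wrist_force'],s['qpos'])
w=robot.capture('wrist');cv2.imwrite('pics/w7.png',w[:,:,::-1])
```

```text
7.95 [0.5378 0.2284 0.0183] [-0.2321 -0.6865  0.37  ] [-0.064   0.6732 -0.5038  1.8434  0.4613  0.7431 -2.5504]
```

View pics/w7.png

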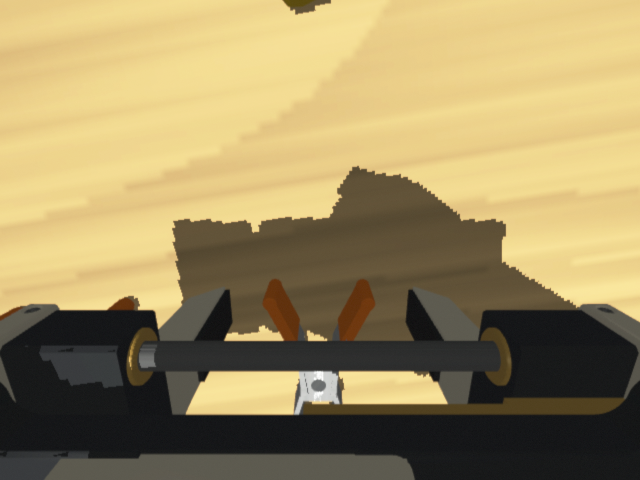

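>>> send_rows(
  rows=[
    [0,0,0,0,0,0,0],
    [0,0,0,0,0,0,0],
    [0,0,0,0,0,0,0],
    [0,0,0,0,0,0,0],
    [0,0,0,0,0,0,0],
    [0,0,0,0,0,0,0],
    [0,0,0,0,0,0,0],
    [0,0,0,0,0,0,0],
    [0,0,0,0,0,0,0],
    [0,0,0,0,0,0,0],
    [0,0,0,0,0,0,0],
    [0,0,0,0,0,0,0],
  ],
  grip_force=25,
)

```text
clock: 9.0
ee_pos: [0.5375, 0.2287, 0.018]
tcp_rot: [0.055, -0.705, 0.055, 0.705]
wrist_force: [-0.4, -1.2, 0.1]
gripper_width: 0.0164
```

Run:
```python
from h import *
s=robot.sense();print(s['clock'],s['ee_pos'],s['wrist_force'],s['gripper_width'])
w=robot.capture('wrist');cv2.imwrite('pics/w8.png',w[:,:,::-1])
w=robot.capture('scene');crop(w,360,160,120,90,6,'pics/s8.png')
```

```text
9.0 [0.5375 0.2287 0.018 ] [-0.441  -1.204   0.0891] 0.01641942214771123
```

View pics/w8.png

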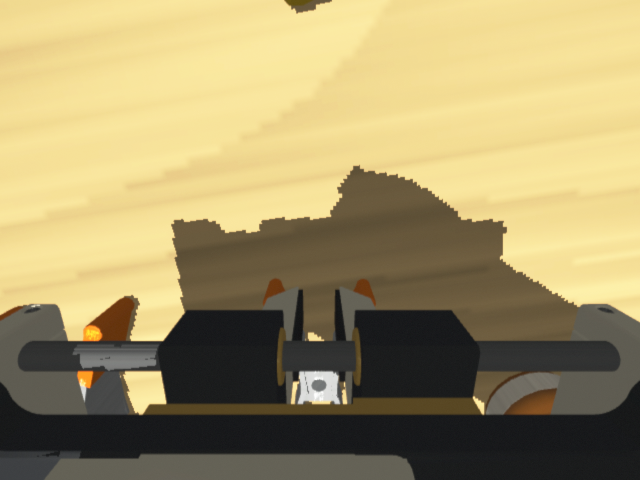

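View pics/s8.png

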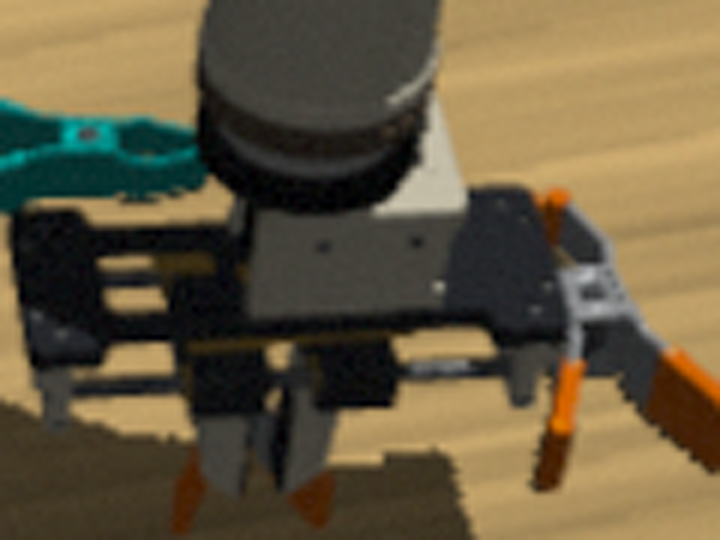

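The fingers closed above the handles: the orange ends at w8 (275,285) and (365,285) are unmoved, with no contact force. Going by the leaf miss, the scene view and this, the real fingertips sit about 10 mm behind the TCP, not 14 mm ahead. I'll open and go lower in small steps, watching the force.

>>> send_rows(
  rows=[
    [1,0,0,0,0,0,0],
    [1,0,0,0,0,0,0],
    [1,0,0,0,0,0,0],
    [1,0,0,0,0,0,0],
    [1,0,0,0,0,0,0],
    [1,0,0,0,0,0,0],
    [1,0,0,0,0,0,0],
    [1,0,0,0,0,0,0],
    [1,0,0,0,0,0,0],
    [1,0,0,0,0,0,0],
    [1,0,0,0,0,0,0],
    [1,0,0,0,0,0,0],
  ],
)

```text
clock: 10.1
ee_pos: [0.5375, 0.2287, 0.018]
tcp_rot: [-0.055, 0.705, -0.055, -0.705]
wrist_force: [-0.7, -0.2, -0.1]
gripper_width: 0.0838
```

Run:
```python
from h import *
s=robot.sense();print(s['clock'],s['ee_pos'],s['wrist_force'],s['gripper_width'])
w=robot.capture('wrist');cv2.imwrite('pics/w9.png',w[:,:,::-1]);crop(w,150,260,340,160,2.3,'pics/w9c.png')
w=robot.capture('scene');crop(w,360,170,100,80,7,'pics/s9.png')
```

```text
10.1 [0.5375 0.2287 0.018 ] [-0.6857 -0.2029 -0.122 ] 0.08384467339699962
```

View pics/w9c.png

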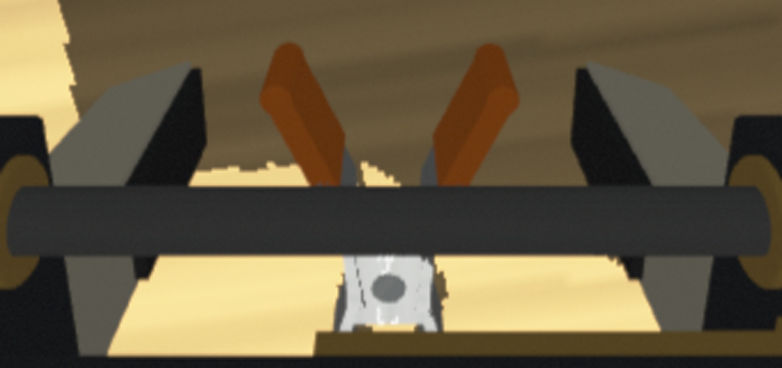

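View pics/s9.png

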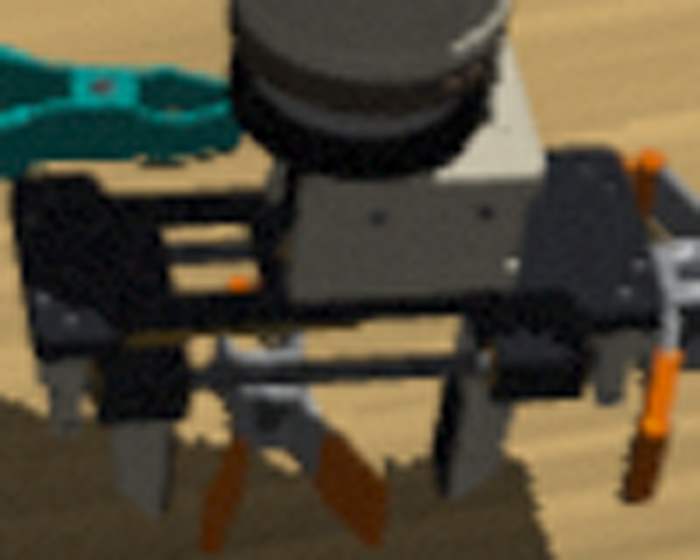

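>>> send_rows(
  rows=[
    [1,0.003,0,0,0,0,0],
    [1,0.006,0,0,0,0,0],
    [1,0.009,0,0,0,0,0],
    [1,0.012,0,0,0,0,0],
    [1,0.012,0,0,0,0,0],
  ],
)

```text
clock: 10.62
ee_pos: [0.537, 0.2284, 0.0052]
tcp_rot: [0.055, -0.705, 0.056, 0.705]
wrist_force: [-0.8, 0.1, 0.2]
gripper_width: 0.092
```

Run:
```python
from h import *
s=robot.sense();print(s['clock'],s['ee_pos'],s['wrist_force'],s['gripper_width'],s['qpos'][6])
w=robot.capture('wrist');crop(w,150,260,340,160,2.3,'pics/w10c.png')
w=robot.capture('scene');crop(w,360,170,100,80,7,'pics/s10.png')
```

```text
10.6167 [0.537  0.2284 0.0052] [-0.7974  0.0763  0.2021] 0.09201405938864002 -2.5515068194427886
```

View pics/w10c.png

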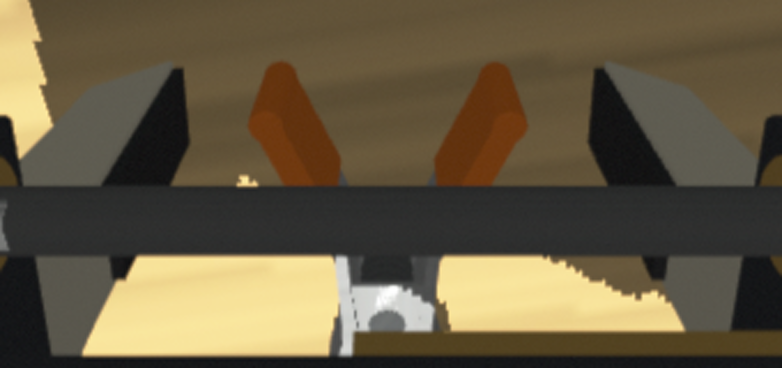

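View pics/s10.png

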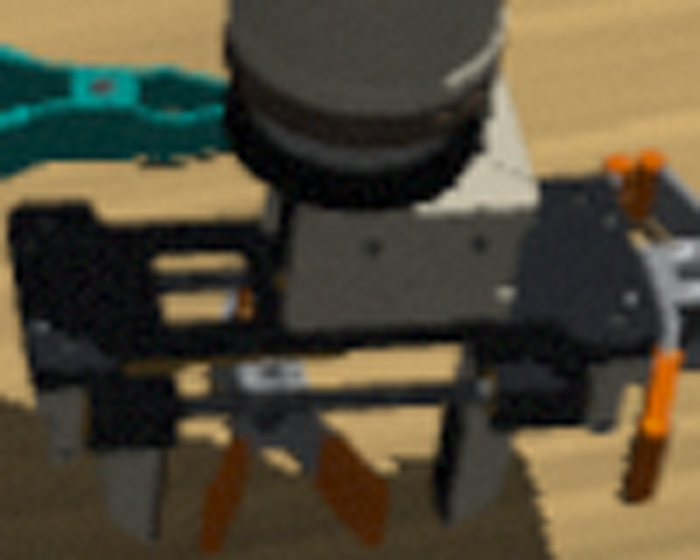

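>>> send_rows(
  rows=[
    [1,0.003,0,0,0,0,0],
    [1,0.006,0,0,0,0,0],
    [1,0.008,0,0,0,0,0],
    [1,0.008,0,0,0,0,0],
  ],
)

```text
clock: 11.05
ee_pos: [0.5371, 0.2285, -0.0025]
tcp_rot: [0.055, -0.705, 0.056, 0.705]
wrist_force: [-0.0, -0.3, 0.2]
gripper_width: 0.092
```

Run:
```python
from h import *
s=robot.sense();print(s['clock'],s['ee_pos'],s['wrist_force'],s['gripper_width'],s['qpos'][6])
w=robot.capture('wrist');crop(w,150,260,340,160,2.3,'pics/w11c.png')
w=robot.capture('scene');crop(w,360,170,100,80,7,'pics/s11.png')
```

```text
11.05 [ 0.5371  0.2285 -0.0025] [-0.0382 -0.2694  0.2036] 0.09197459510702574 -2.5520782881433193
```

View pics/w11c.png

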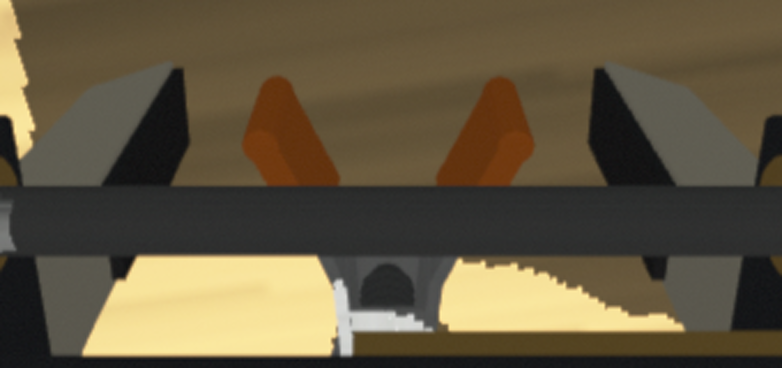

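View pics/s11.png

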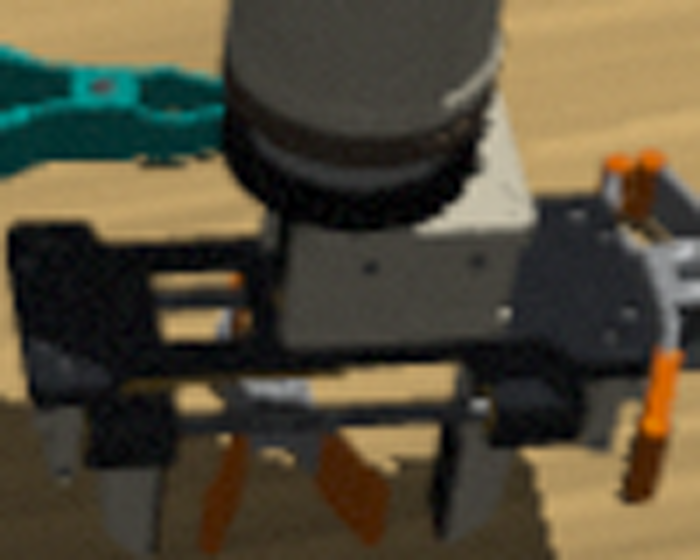

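>>> send_rows(
  rows=[
    [1,0.002,0,0,0,0,0],
    [1,0.004,0,0,0,0,0],
    [1,0.004,0,0,0,0,0],
  ],
)

```text
clock: 11.4
ee_pos: [0.5373, 0.2285, -0.0063]
tcp_rot: [0.055, -0.705, 0.056, 0.705]
wrist_force: [-0.0, -0.4, 0.2]
gripper_width: 0.0919
```

>>> send_rows(
  rows=[
    [0,0,0,0,0,0,0],
    [0,0,0,0,0,0,0],
    [0,0,0,0,0,0,0],
    [0,0,0,0,0,0,0],
    [0,0,0,0,0,0,0],
    [0,0,0,0,0,0,0],
    [0,0,0,0,0,0,0],
    [0,0,0,0,0,0,0],
    [0,0,0,0,0,0,0],
    [0,0,0,0,0,0,0],
    [0,0,0,0,0,0,0],
    [0,0,0,0,0,0,0],
  ],
  grip_force=25,
)

```text
clock: 12.4
ee_pos: [0.5376, 0.2286, -0.0059]
tcp_rot: [-0.055, 0.705, -0.056, -0.705]
wrist_force: [1.5, 0.6, 0.5]
gripper_width: 0.0252
```

Run:
```python
from h import *
s=robot.sense();print(s['clock'],s['ee_pos'],s['wrist_force'],s['gripper_width'],s['qpos'][6])
w=robot.capture('wrist');crop(w,150,260,340,160,2.3,'pics/w12c.png')
w=robot.capture('scene');crop(w,360,170,100,80,7,'pics/s12.png')
```

```text
12.4 [ 0.5376  0.2286 -0.0059] [1.5334 0.569  0.4785] 0.02524436290261316 -2.5524142308837896
```

View pics/w12c.png

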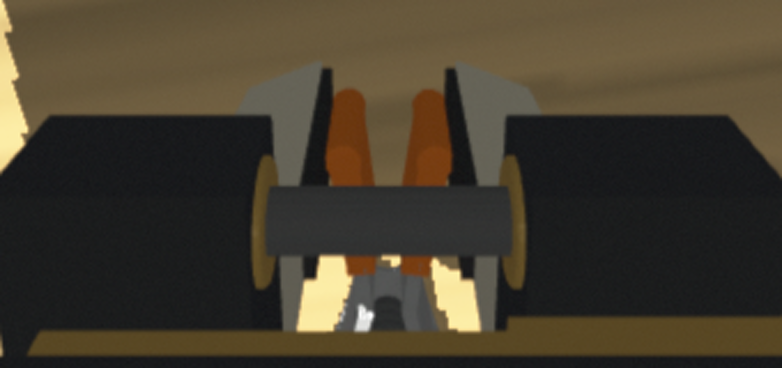

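View pics/s12.png

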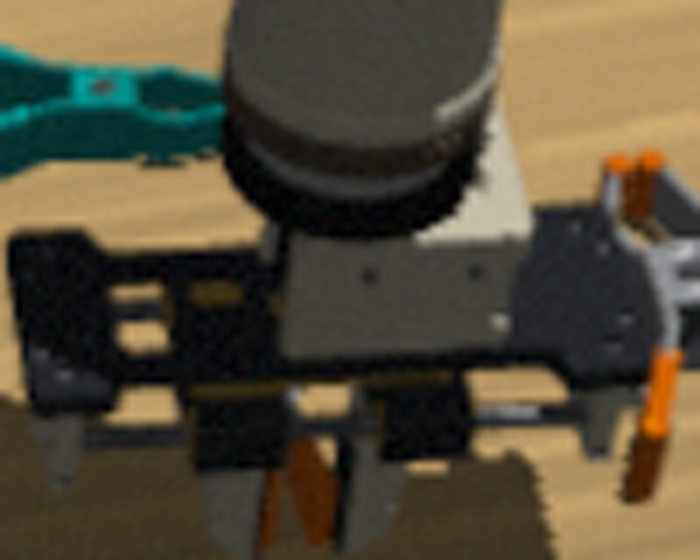

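>>> send_rows(
  rows=[
    [0,-0.01,0,0,0,0,0],
    [0,-0.025,0,0,0,0,0],
    [0,-0.05,0,0,0,0,0],
    [0,-0.08,0,0,0,0,0],
    [0,-0.11,0,0,0,0,0],
    [0,-0.135,0,0,0,0,0],
    [0,-0.136,0,0,0,0,0],
  ],
)

```text
clock: 13.08
ee_pos: [0.5403, 0.2308, 0.1359]
tcp_rot: [-0.057, 0.708, -0.054, -0.702]
wrist_force: [0.4, 0.9, -0.5]
gripper_width: 0.0252
```

Run:
```python
from h import *
s=robot.sense();print(s['clock'],s['ee_pos'],s['wrist_force'],s['gripper_width'],s['qpos'][6])
w=robot.capture('wrist');cv2.imwrite('pics/w13.png',w[:,:,::-1])
w=robot.capture('scene');crop(w,360,140,120,90,6,'pics/s13.png')
goto([.6637,.12,.13],266)
```

```text
13.0833 [0.5403 0.2308 0.1359] [ 0.3979  0.9361 -0.5361] 0.025150821835122537 -2.4487429335795845
row [ 0.0018  0.088  -0.1411] [-95.    -0.15  -0.07]
```

View pics/s13.png

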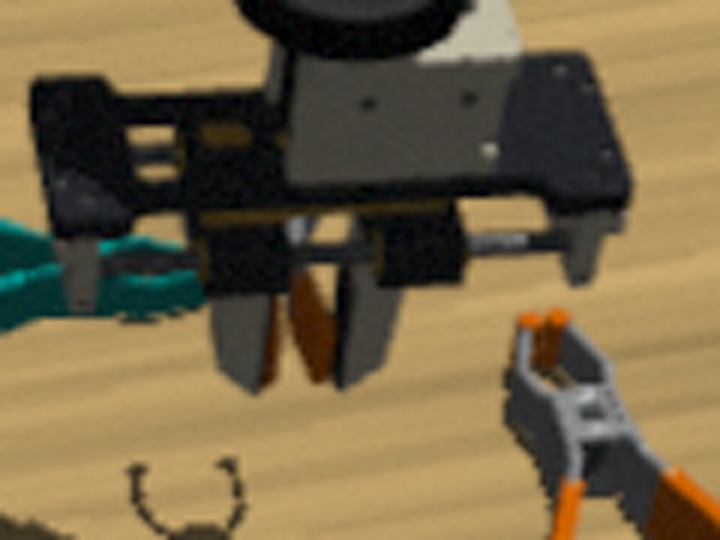

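View pics/w13.png

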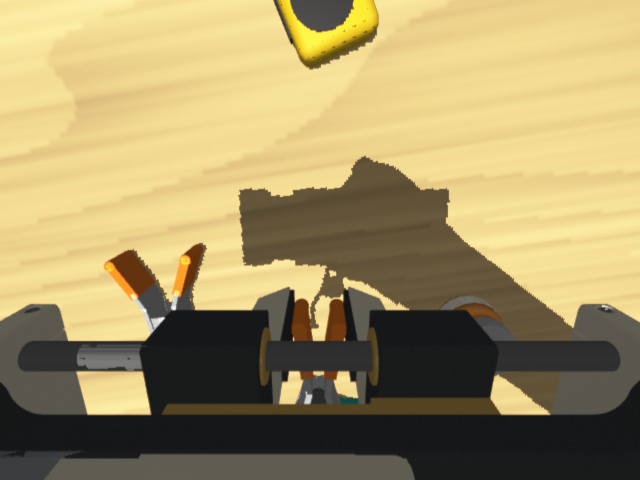

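>>> send_rows(
  rows=[
    [0,0,0.01,-0.02,-7,0,0],
    [0,0,0.02,-0.04,-14,0,0],
    [0,0,0.03,-0.05,-21,0,0],
    [0,0,0.04,-0.06,-28,0,0],
    [0,0,0.05,-0.07,-35,0,0],
    [0,0,0.055,-0.08,-42,0,0],
    [0,0,0.06,-0.09,-49,0,0],
    [0,0,0.065,-0.1,-56,0,0],
    [0,0,0.07,-0.11,-63,0,0],
    [0,0,0.075,-0.12,-70,0,0],
    [0,0,0.08,-0.13,-77,0,0],
    [0,0,0.088,-0.141,-84,0,0],
  ],
)

```text
clock: 14.18
ee_pos: [0.6616, 0.12, 0.1278]
tcp_rot: [-0.432, -0.558, -0.433, 0.56]
wrist_force: [0.3, 0.3, -1.1]
gripper_width: 0.0254
```

Run:
```python
from h import *
s=robot.sense();print(s['clock'],s['ee_pos'],s['wrist_force'],s['gripper_width'],s['qpos'])
goto([.6637,.12,.11],266)
```

```text
14.1833 [0.6616 0.12   0.1278] [ 0.2709  0.3329 -1.0617] 0.025374331417386348 [ 0.3274  0.7534 -0.8374  1.5495  0.5996  1.1156 -0.9014]
row [ 0.0178  0.0021 -0.0005] [-10.57   0.02   0.22]
```

>>> send_rows(
  rows=[
    [0,0.009,0.001,0,-5.5,0,0],
    [0,0.018,0.002,0,-10.6,0,0],
    [0,0.018,0.002,0,-10.6,0,0],
    [0,0.018,0.002,0,-10.6,0,0],
  ],
)

```text
clock: 14.52
ee_pos: [0.6631, 0.119, 0.1097]
tcp_rot: [-0.479, -0.518, -0.481, 0.521]
wrist_force: [1.1, 0.2, -0.7]
gripper_width: 0.0248
```

Run:
```python
from h import *
s=robot.sense();print(s['clock'],s['ee_pos'],s['wrist_force'],s['gripper_width'],s['qpos'][6]);np.save('s14.npy',s,allow_pickle=True)
for n in('wrist','scene','top'):
    w=robot.capture(n);cv2.imwrite(f'pics/{n}14.png',w[:,:,::-1])
    if n=='scene':crop(w,150,190,200,150,4,'pics/s14.png')
    if n=='top':crop(w,230,120,200,150,4,'pics/t14.png')
```

```text
14.5167 [0.6631 0.119  0.1097] [ 1.0873  0.2167 -0.744 ] 0.02479918449009408 -0.753233226956973
```

View pics/s14.png

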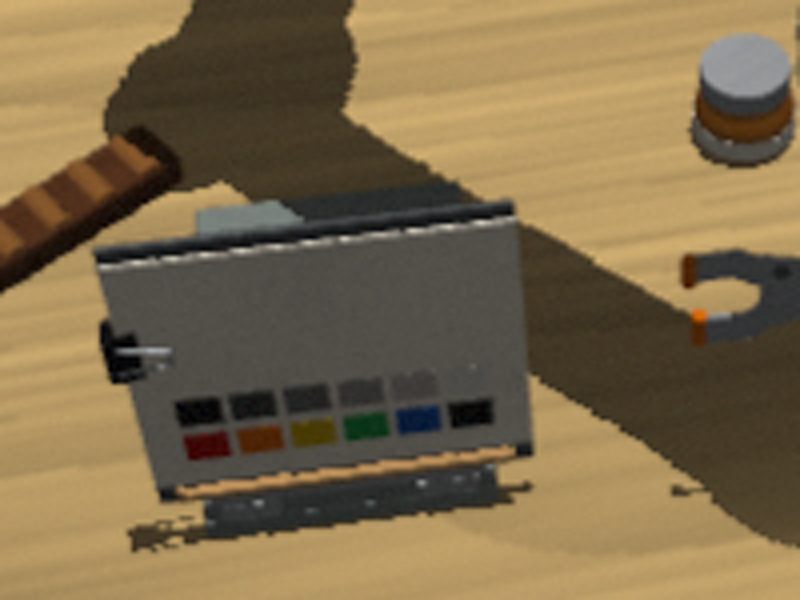

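View pics/t14.png

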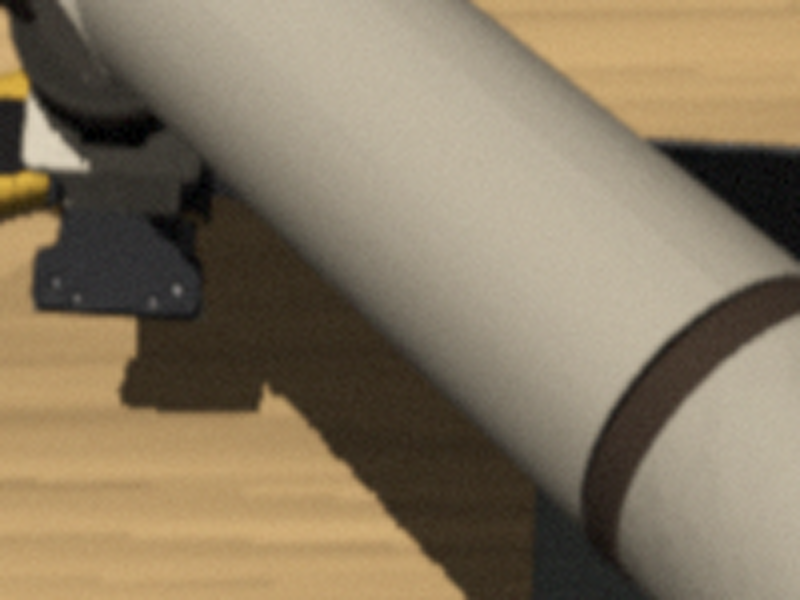

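View pics/wrist14.png

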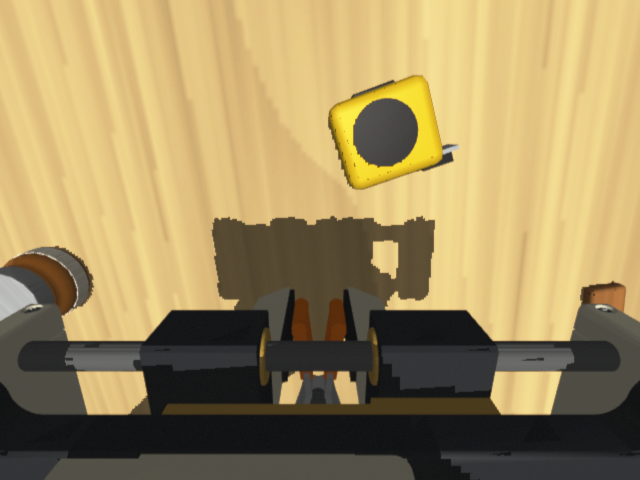

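Run:
```python
from h import *
s=np.load('s14.npy',allow_pickle=True).item();S=cam('scene')
f=lambda x,y:(150+x/4,190+y/4)
r=rot(s['tcp_rot'])
for nm,q,z in [('jawfar',(688,271),.129),('jawnear',(699,328),.129),('far top',(688,256),.139),('near top',(699,313),.139),('pivot',(783,271),.142)]:
    p=onz(S,*f(*q),z);print(nm,p,r.inv().apply(p-s['ee_pos']))
# reference: leaf edge corners in the same picture
for q,d,n in [((518,222),181,.004),((512,205),190,-.002),((531,448),0,.002)]:
    print(f(*q))
```

```text
jawfar [0.6364 0.0226 0.129 ] [-0.0192 -0.0191  0.0982]
jawnear [0.6731 0.0195 0.129 ] [-0.0193  0.0177  0.0984]
far top [0.6355 0.0228 0.139 ] [-0.0292 -0.0201  0.0981]
near top [0.6721 0.0197 0.139 ] [-0.0293  0.0167  0.0983]
pivot [0.6579 0.0648 0.142 ] [-0.0323 -0.0011  0.0544]
(279.5, 245.5)
(278.0, 241.25)
(282.75, 302.0)
```

Run:
```python
from h import *
goto([.6662,.119,.102],265.9)
goto([.6611,.05,.102],265.9)
goto([.6589,.0183,.102],265.9)
```

```text
row [0.0101 0.0016 0.0006] [-0.37 -0.01  0.01]
row [0.0101 0.0019 0.0698] [-0.37 -0.01  0.01]
row [0.0101 0.0021 0.1015] [-0.37 -0.01  0.01]
```

>>> send_rows(
  rows=[
    [0,0.005,0.001,0,0,0,0],
    [0,0.01,0.002,0,0,0,0],
    [0,0.01,0.002,0.015,0,0,0],
    [0,0.01,0.002,0.03,0,0,0],
    [0,0.01,0.002,0.045,0,0,0],
    [0,0.01,0.002,0.06,0,0,0],
    [0,0.01,0.002,0.07,0,0,0],
    [0,0.01,0.002,0.07,0,0,0],
  ],
)

```text
clock: 15.33
ee_pos: [0.6618, 0.0454, 0.1015]
tcp_rot: [-0.48, -0.519, -0.479, 0.521]
wrist_force: [1.1, -1.0, -2.1]
gripper_width: 0.0251
```

```bash
cat > look.py <<'E'
from h import *
import sys
k=sys.argv[1]
s=robot.sense();print(s['clock'],s['ee_pos'],s['wrist_force'],s['gripper_width'],s['qpos'][6]);np.save(f's{k}.npy',s,allow_pickle=True)
w=robot.capture('scene');cv2.imwrite(f'pics/scene{k}.png',w[:,:,::-1]);crop(w,230,190,130,110,6,f'pics/s{k}.png')
E
python3 look.py 15
```

```text
15.3333 [0.6618 0.0454 0.1015] [ 1.1292 -1.0396 -2.0689] 0.02511215340836547 -0.6607969763975762
```

View pics/s15.png

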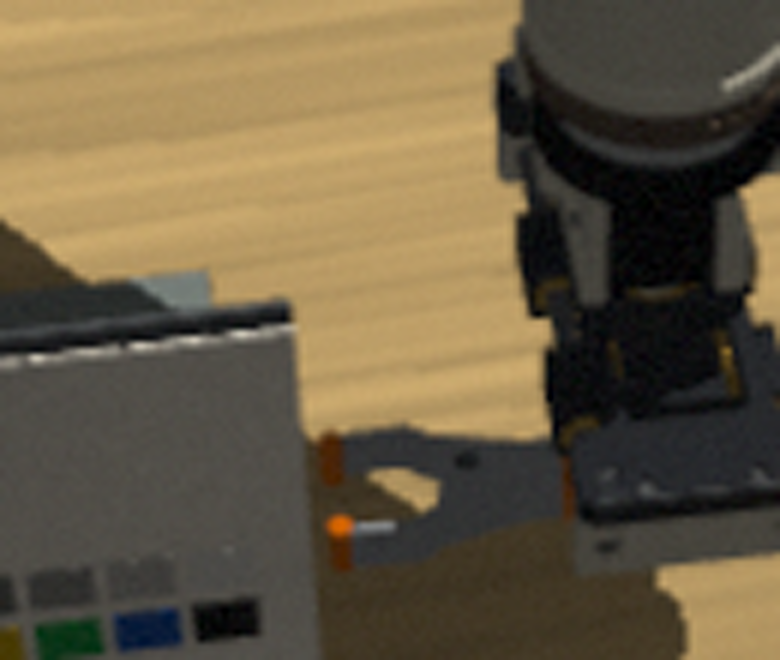

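```bash
cat > jw.py <<'E'
from h import *
import sys
def jaws(k,far,near):
    s=np.load(f's{k}.npy',allow_pickle=True).item();S=cam('scene');r=rot(s['tcp_rot'])
    z=s['ee_pos'][2]+.0193
    P=[onz(S,230+q[0]/6,190+q[1]/6,z) for q in(far,near)]
    ce=np.array([.653,-.0634,.121]);b=np.radians(-4.13);X=np.array([np.cos(b),np.sin(b),0]);Y=np.array([-np.sin(b),np.cos(b),0])
    for p in P: print(p,'rel edge normal',(p-ce)@X,'outward',(p-ce)@Y, 'tool',r.inv().apply(p-s['ee_pos']))
    print('edge px crop',(proj(S,ce)-[230,190])*6, 'corner px', (proj(S,ce+[0,0,.086]+.003*X)-[230,190])*6)
E
python3 - <<'E'
from jw import *
jaws(15,(331,459),(341,545))
goto([.6589,.0183,.102],265.9)
E
```

```text
[ 0.6353 -0.0512  0.1208] rel edge normal -0.018506283069032223 outward 0.010880473266478731 tool [-0.019  -0.0185  0.0985]
[ 0.6715 -0.0548  0.1208] rel edge normal 0.01784902881339859 outward 0.009870113626556716 tool [-0.0191  0.0178  0.0992]
edge px crop [304.1031 505.7118] corner px [291.2495 333.0877]
row [-0.0002 -0.0005  0.0294] [-0.46  0.05  0.  ]
```

>>> send_rows(
  rows=[
    [0,0,0,0.007,-0.4,0,0],
    [0,0,0,0.014,-0.4,0,0],
    [0,0,0,0.02,-0.4,0,0],
    [0,0,0,0.025,-0.4,0,0],
    [0,0,0,0.028,-0.4,0,0],
    [0,0,0,0.028,-0.4,0,0],
    [0,0,0,0.028,-0.4,0,0],
    [0,0,0,0.028,-0.4,0,0],
    [0,0,0,0.028,-0.4,0,0],
  ],
)

```text
clock: 16.13
ee_pos: [0.6594, 0.0219, 0.1021]
tcp_rot: [0.482, 0.517, 0.482, -0.517]
wrist_force: [0.1, -0.1, -0.3]
gripper_width: 0.0249
```

```bash
python3 look.py 16
python3 - <<'E'
from h import *
w=robot.capture('top');crop(w,280,120,200,150,4,'pics/t16.png');cv2.imwrite('pics/top16.png',w[:,:,::-1])
E
```

```text
16.1333 [0.6594 0.0219 0.1021] [ 0.0912 -0.073  -0.3359] 0.024855214697607878 -0.6148494517054391
```

View pics/s16.png

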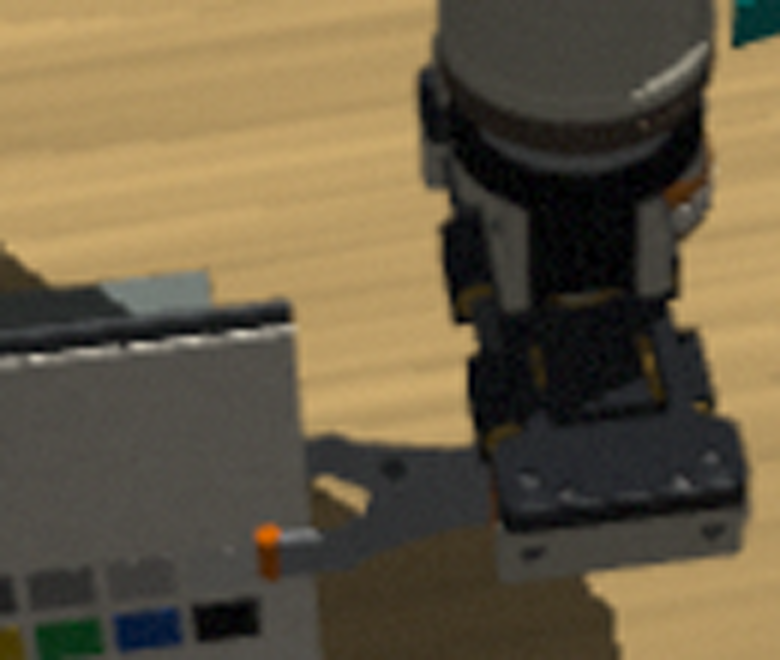

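View pics/top16.png

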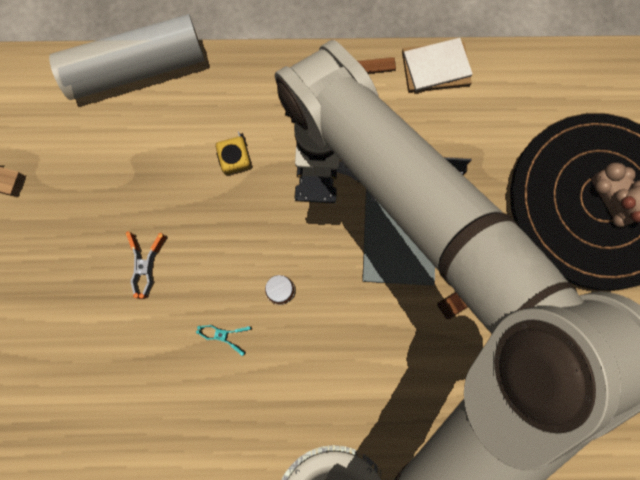

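View pics/scene16.png

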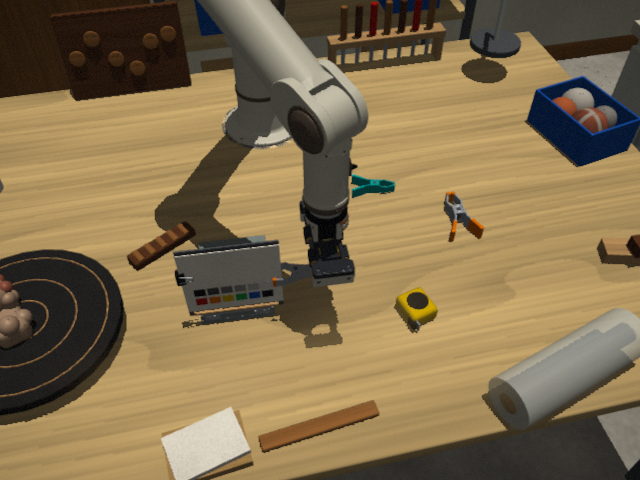

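Run:
```python
from jw import *
jaws(16,(262,460),(269,550))
```

```text
[ 0.6312 -0.0733  0.1214] rel edge normal -0.021010753117907007 outward -0.011453715280523698 tool [-0.0193 -0.0215  0.0969]
[ 0.6689 -0.0777  0.1214] rel edge normal 0.016863183948238044 outward -0.013127539335019178 tool [-0.0193  0.0163  0.0987]
edge px crop [304.1031 505.7118] corner px [291.2495 333.0877]
```

>>> send_rows(
  rows=[
    [0,0,0,0.002,0,0,0],
    [0,0,0,0.004,0,0,0],
    [0,0,0,0.004,0,0,0],
    [0,0,0,0.004,0,0,0],
    [0,0,0,0.004,0,0,0],
    [0,0,0,0.004,0,0,0],
    [0,0,0,0.004,0,0,0],
    [0,0,0,0.004,0,0,0],
  ],
)

```text
clock: 16.9
ee_pos: [0.6591, 0.0174, 0.1021]
tcp_rot: [0.482, 0.517, 0.482, -0.517]
wrist_force: [0.7, -0.6, -0.9]
gripper_width: 0.025
```

```bash
python3 look.py 17
python3 - <<'E'
from h import *
print(np.abs(robot.sense()['qd']).max())
E
```

```text
16.9 [0.6591 0.0174 0.1021] [ 0.6821 -0.6139 -0.9299] 0.02504720154881806 -0.6089389040512697
0.0015773449833852507
```

View pics/s17.png

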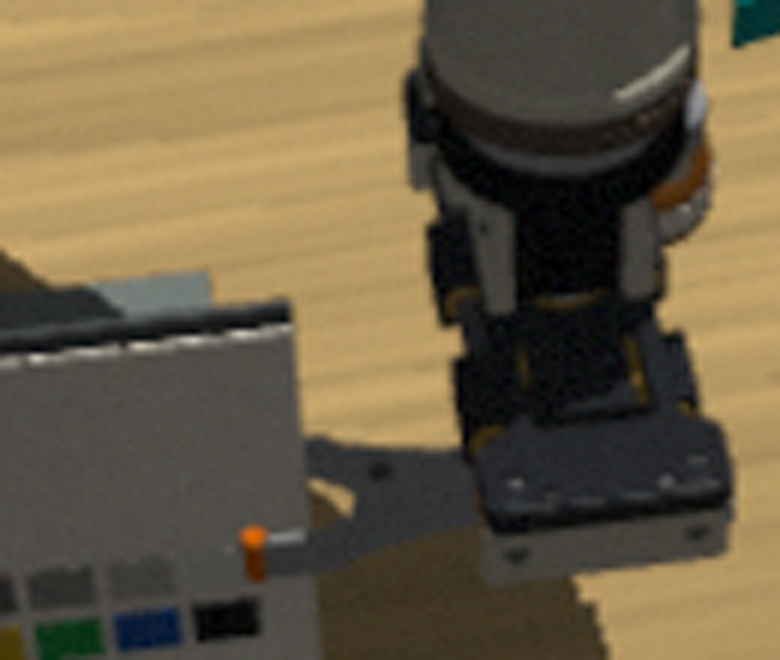

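Run:
```python
from jw import *
jaws(17,(247,462),(254,552))
print(robot.finish_job(),robot.sense()['clock'])
```

```text
[ 0.6309 -0.0782  0.1214] rel edge normal -0.020971807805510466 outward -0.016375554670674208 tool [-0.0193 -0.0215  0.0974]
[ 0.6685 -0.0825  0.1214] rel edge normal 0.016886160837893047 outward -0.017943877303103355 tool [-0.0193  0.0164  0.099 ]
edge px crop [304.1031 505.7118] corner px [291.2495 333.0877]
the job is handed in; nothing more can be done
the job is handed in; nothing more can be done
```

The job is handed in at about 17 s. The leaf stands upright, and the small orange-tipped clip is held wide open around the bare side edge at about 121 mm height, half-way up.

- **Leaf:** the camera fit after the push gave 89.5° ± 0.4°. The leaf's visible top corner had not shifted in the final picture, after the clip was in place.
- **Clip:** the grip is 25 mm wide, so the clip is at its stop. The jaws sit about 17 mm in past the edge, and the wrist force is under 2 N, so nothing is touching. The front-to-back clearance to each face is about 10 mm. The card-side jaw was measured. The other jaw is hidden behind the leaf in the last picture, so its clearance is inferred from an earlier view.
- **Other objects:** I never touched the tape measure, jar or moulding, and they look unmoved in the last pictures.
- **What went wrong:** my first push at the leaf and my first grasp of the clip both passed above their targets without touching. The fingertips turned out to sit about 10 mm behind the TCP, not 14 mm ahead as `robot.tips_ahead` says. I corrected for this in both cases.

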